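Hang the guard door on the drive punch

TASK

Put the lift-off guard door back on the blue hard-drive punch: lift it by its black lug out of the grey stand and, holding it swung well open, lower both hinge knuckles gently onto the two upright hinge pins until they are fully down. Then swing the door fully shut against the punch's front and let go of it. Leave the screw dish, the small steel bracket and the screwdriver where they are.

Things in the scene. Friction and masses are not known exactly. Their poses are not given: they have to be found in the camera images.
- punch: Blue bench punch for hard drives, fixed, 150 deep (x) x 170 wide (y) mm; roof at 168 mm, 178 mm over its rear half. Origin: centre of its underside, on the table. Its open front, at x = -75 mm, looks to its -x; hinge pins at the left front corner (+y). The door's x axis points along the punch's +y when the door is shut, along its +x when open at a right angle.
- pin_low (a point): Foot of the lower brass hinge pin (where the knuckle comes to rest), on the hinge axis, at (-83, 97, 53) mm in the punch frame. The pin is 8 mm in diameter and rises 20 mm above this point, its last 6 mm tapering to 3 mm.
- pin_high (a point): Foot of the upper brass hinge pin, same size, exactly 90 mm above pin_low on the same vertical axis.
- catch (a point): Where point door_edge lies when the door is fully shut: (-83, -75, 118) mm in the punch frame. Beside it a small rubber pad on the punch's front stops the shut door.
- stand: Grey stand fixed to the table, base 130 x 80 x 8 mm with two upright lips 100 mm long, reaching 48 mm above the table; the door stands in the 15 mm slot between them (slot along the stand's x). Origin: centre of its underside.
- guard_door: Loose door, about 0.3 kg: yellow frame 160 wide (x), 12 thick (y), 150 mm tall, clear window, upright in the stand. Origin: centre of its underside. Two steel knuckles (tubes 24 long, 19 outside, bore 10 mm, flared below) at its +x edge, axis at x = 92, y = 0. Balances below the lug. Once hung it turns with slight friction and stays where left.
- lug (a point): Point on the black grip lug on top of the door, at (3, 0, 166) mm in the door frame. The lug is 60 long (door x) x 14 thick (door y) and rises from 150 to 180 mm above the door's underside: pinch it from above across its 14 mm thickness. On the hung door its underside is 10 mm above the punch's front roof.
- knuckle_low (a point): Centre of the lower mouth of the lower knuckle, at (92, 0, 25) mm in the door frame. It comes to rest on pin_low when the door is hung.
- knuckle_high (a point): Centre of the lower mouth of the upper knuckle, at (92, 0, 115) mm in the door frame. It comes to rest on pin_high when the door is hung.
- door_edge (a point): Point on the free edge of the door, opposite the knuckles, at (-80, 0, 90) mm in the door frame, 172 mm from the hinge axis.
- screw_dish: Round metal dish, 77 mm across, 15 mm high; a bystander. Origin: centre of its underside.
- bracket: Small bent sheet-steel bracket with holes, 22 x 70 x 12 mm, lying on the table; a bystander. Origin: centre of its underside.
- screwdriver: Blue and black screwdriver, 156 mm long, 16 mm thick, lying on the table; a bystander. Origin: centre of its underside.
Mind the look-alikes: they are no part of the job. There is more than one size of the guard_door; the one meant has the size given above.

How it is judged:
On the way:
1. both knuckles are fully down on their pins with the door still well open (free edge more than 60 mm from its shut place) (horizontal distance between knuckle_low and pin_low below 0.004 m and horizontal distance between knuckle_high and pin_high below 0.004 m and distance between knuckle_low and pin_low below 0.005 m and distance between knuckle_high and pin_high below 0.005 m and horizontal distance between door_edge and catch above 0.06 m), for 0.2 s.
At the end, for the whole second after the job is handed in: Both knuckles sit on their pins (within 4 mm of the pin axis sideways and 5 mm of the pin feet in all), the door's free edge is within 8 mm of its shut place, and the door is released and at rest (horizontal distance between knuckle_low and pin_low below 0.004 m and horizontal distance between knuckle_high and pin_high below 0.004 m and distance between knuckle_low and pin_low below 0.005 m and distance between knuckle_high and pin_high below 0.005 m and horizontal distance between door_edge and catch below 0.008 m and linear speed of guard_door below 0.02 m/s and angular speed of guard_door below 0.1 rad/s); the robot touches nothing.
It fails at once if the screw dish is moved more than 25 mm (distance of screw_dish from where it was at the start of the episode above 0.025 m).
It fails at once if the bracket is moved more than 25 mm (distance of bracket from where it was at the start of the episode above 0.025 m).
It fails at once if the screwdriver is moved more than 25 mm (distance of screwdriver from where it was at the start of the episode above 0.025 m).
It fails at once if the door is rammed against the punch with more than 80 N (contact force between guard_door and punch above 80 N).
It also fails if it takes over 48 s, if anything falls off the work surface, if the arm or the gripper's body presses on something with over 40 N, if the wrist force passes 120 N, or if a joint passes its speed limit or range.

ROBOT

A 6-joint arm with a two-finger parallel gripper is mounted at the origin on a cart in front of the work surface, level with it; the furniture and walls round the work are solid. World frame = base frame: x ahead of the robot, y to its left, z up, the work surface at z = 0. Lengths are in m, angles in rad, forces in N, time in s.
With the tool pointing down it reaches from about 0.35 to 0.85 m from the base axis. Payload 8.1 kg.
Tool frame: the origin (TCP) lies on the centre line of the jaws, within the pads' length; the fingertips stand 11 mm ahead of it and the grasp point (between the pads) lies 8 mm behind it (tip_reach is the z of the fingertips in the tool frame, in m); z points along the fingers, y is the direction in which the jaws open and shut (so a half turn about z gives the same grasp; the last joint's range is limited). The gripper opens to 93 mm and grips with 3 to 60 N. Pads are 15 mm wide; open, the fingers measure 128 mm over their backs; the gripper's body (75 mm by 188 mm) begins 65 mm behind the grasp point.
Start: joints at [-1.398, 0.13, 1.488, -0, 1.523, -0.085], TCP at [0.153, -0.58, 0.23] pointing down, gripper open.
Joint ranges: [-2.96, 2.96], [-0.89, 2.26], [0.02, 2.5], [-1.34, 4.48], [0, 2.73], [-2.66, 2.66]. Speed limits (rad/s): [2.39, 2.39, 2.79, 3.14, 3.14, 3.14].

INTERFACE

Orientations are given as a rotation vector (axis times angle).
In Python, from plant import read_state, read_camera, camera_params, close_job, silhouettes, tip_of, tip_reach gives the robot as it stands.
- The arm moves only by the shell command python3 -m creep 'ROWS' [FORCE]. ROWS is JSON, a list of rows, each a list of 5 numbers: the shift along the tool's x, y, z in m, then the turn about the tool's z in rad, then the closure in counts, from 0 (fully open) to 255 (shut). In form: [[dx, dy, dz, twist, gripper], ...]. A call has 1 to 12 rows; each row shifts and turns the commanded pose from where the row before left it, along the tool's axes as they then stand; what a row does not reach is not made up. A row lasts 1/12 s, in which the tool goes at most 41.7 mm and 7.16 degrees, less where a joint would pass 70% of its speed; a pose out of reach is approached as far as the arm can. A call is refused whole if a number of a shift passes 0.0417 or a number of a turn 0.125, either way. A call with a gripper value outside its range is refused whole. The fingers move at their own pace and stop on an object; FORCE is the grip in N (left out, the last holds). Time passes only in rows, so rows that do not move let the fingers close. It gives the time, the measured TCP pose, the force and the opening at its end, in the units of the state.
- read_state(): the state, without advancing time (a new reading comes with each control period).
- read_camera(name): name is "scene" or "side" or "wrist"; returns the picture (384x512x3 uint8, red, green, blue); there is no depth.
- camera_params(name): a dict with "fov_y" (degrees; the focal length in pixels is half the picture's height over the tangent of half this angle, whatever the lens; pixels are square), "cx", "cy" (the principal point, pixels), "k1" (the pictures are not rectified: a ray, as slopes to the right and down, at radius r is drawn at 1 + k1 r^2 times it, then the intrinsics apply), "position" and "rotation" of the camera in the world. Camera axes: x right, y down, z forward; pixel columns grow to the right and rows downward; lengths in m; the calibration is good to about 2 mm. A picture is of the moment at which its call begins: read the wrist's pose just before it. camera_params takes no time and is no camera call; for the wrist camera it gives the pose at the moment of the call.
- close_job(): hands the job in, once; it reports no verdict.
Trained networks look in the newest picture that a camera, given by its name, has taken for a name from the list of things; names that differ only in an ending like _2 or _b are one class to them, and where a whole thing is asked for, a point or a joint stands for the part that bears it (a point fixed in the world has none). Each returns a list of dicts, best first, with "confidence" (0 to 1); they miss things now and then, are a little off and sometimes report something else, mostly with a low value. They report only what shows in the picture. A call takes as long as a camera call. They do not tell look-alikes from the thing itself.
- silhouettes(camera, query): "region" (384x512 bool, what is visible of it) and "pixel" ([column, row] in pixels, amid what is visible of it).
- tip_of(camera, query): "pixel" ([column, row] in pixels: a listed point, or the origin of a listed thing).
The state is a dict: "t": time; "q": joint angles; "dq": joint speeds; "joint_torque": joint torques, N m; "tool_pos": TCP position; "orientation": TCP orientation; "force": force on the tool from outside, world axes, zero at the start; "wrist_torque": the same for the moment, N m; "opening": finger opening in m.
Only numpy, scipy, OpenCV 4.12 (cv2) and the standard library are available. Lean on these libraries where they do the work, as an engineer would, in place of code of your own. Each camera call takes 0.05 s, during which the arm holds its last target.

## Working session

There is one attempt and no reset: what is moved stays moved. The work goes in short steps, Python scripts to look and compute and a shell command to move; the robot and the scene stay as the last step left them, time stands still between calls to the robot, and variables do not carry over. Pictures are saved under pics/ and viewed, and the job is handed in when it is done.

```bash
ls; mkdir -p pics
python3 - <<'E'
from plant import *
import cv2
s=read_state(); print({k:s[k] for k in ('t','tool_pos','orientation','opening','force')}, tip_reach)
for c in ("scene","side","wrist"):
    im=read_camera(c); cv2.imwrite(f"pics/a_{c}.png",im[:,:,::-1]); p=camera_params(c); print(c,p)
E
```

```text
pics
{'t': 0.0, 'tool_pos': array([ 0.15290533, -0.57962684,  0.22859379]), 'orientation': array([-3.11373107e+00, -4.03598167e-01,  1.33233547e-04]), 'opening': 0.09298333536274007, 'force': array([ 0.71448507,  0.15175942, -0.22264261])} 0.011
scene {'fov_y': 47.30703718884219, 'cx': 248.32524348028159, 'cy': 202.64378374308882, 'k1': 0.045282471085383746, 'position': array([ 0.08461173, -0.86270338,  0.8217114 ]), 'rotation': array([-2.24302802,  0.8091952 , -0.35267421])}
side {'fov_y': 45.272225825094395, 'cx': 250.90458950454482, 'cy': 193.54705400237617, 'k1': -0.018149404946579885, 'position': array([ 0.44357737, -1.20847048,  0.59498238]), 'rotation': array([-2.0796074 ,  0.11649892, -0.05826569])}
wrist {'fov_y': 60.80078364063551, 'cx': 253.68145653092373, 'cy': 194.34841584215374, 'k1': -0.08478156993401174, 'position': array([ 0.23250695, -0.55913284,  0.38441615]), 'rotation': array([ 2.2910106 , -1.7665785 , -0.26893472])}
```

View pics/a_scene.png

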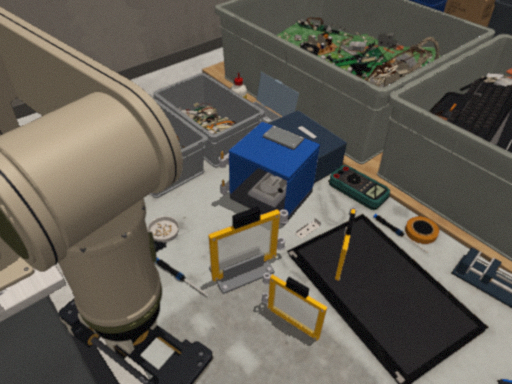

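View pics/a_side.png

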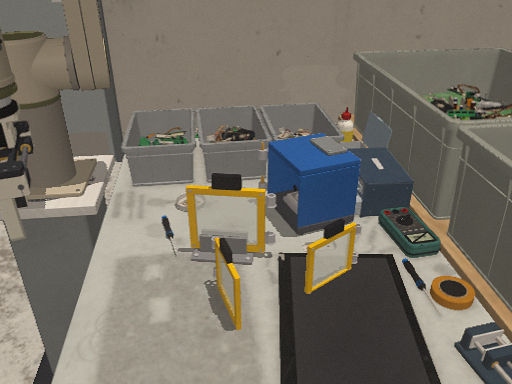

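View pics/a_wrist.png

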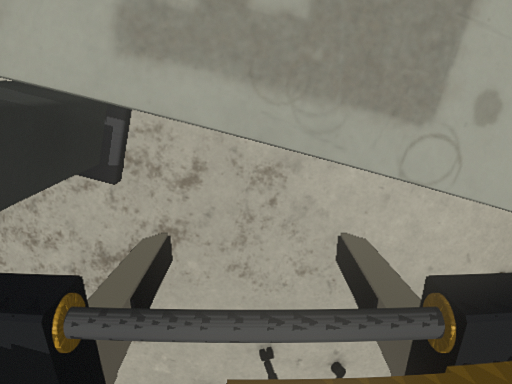

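The scene has three door-like things. In scene/side pixels they are the framed door in the grey stand at (245,245)/(228,220), a smaller door at (297,305)/(228,285), and one on the black mat at (345,250)/(330,258). The one in the stand fits the description. The punch is at (275,165)/(313,180). Next I'll measure with the networks.

```bash
cat > h.py <<'E'
import numpy as np, cv2
from plant import *
from scipy.spatial.transform import Rotation as R
from scipy.optimize import least_squares
def cam(c):
    p=camera_params(c); f=192/np.tan(np.radians(p['fov_y'])/2)
    return dict(f=f,cx=p['cx'],cy=p['cy'],k=p['k1'],P=np.array(p['position']),R=R.from_rotvec(p['rotation']).as_matrix())
def proj(C,X):
    v=(np.atleast_2d(X)-C['P'])@C['R']; s=v[:,:2]/v[:,2:]; r2=(s**2).sum(1,keepdims=True)
    return s*(1+C['k']*r2)*C['f']+[C['cx'],C['cy']]
def ray(C,px):
    d=(np.array(px)-[C['cx'],C['cy']])/C['f']; s=d.copy()
    for _ in range(20): s=d/(1+C['k']*(s@s))
    v=C['R']@np.array([s[0],s[1],1]); return C['P'],v/np.linalg.norm(v)
def tri(obs):
    A=np.zeros((3,3));b=np.zeros(3)
    for C,px in obs:
        o,d=ray(C,px);M=np.eye(3)-np.outer(d,d);A+=M;b+=M@o
    return np.linalg.solve(A,b)
def onz(C,px,z):
    o,d=ray(C,px); return o+d*(z-o[2])/d[2]
E
python3 - <<'E'
from h import *
import pickle
D={}
for c in("scene","side"):
    for q in ("guard_door","lug","knuckle_low","knuckle_high","door_edge","punch","pin_low","pin_high","catch","stand","screw_dish","bracket","screwdriver"):
        r=tip_of(c,q); D[c,q]=[(x['confidence'],x['pixel']) for x in r]
        print(c,q,[(round(float(x['confidence']),2),np.round(x['pixel'],1).tolist()) for x in r])
pickle.dump(D,open('D.pkl','wb')); print(read_state()['t'])
E
```

```text
scene guard_door [(0.88, [242.1, 269.4]), (0.74, [292.9, 317.8]), (0.56, [342.2, 262.4])]
scene lug [(0.83, [248.4, 217.0]), (0.74, [350.5, 220.3]), (0.73, [297.5, 288.9])]
scene knuckle_low [(0.98, [263.5, 300.9]), (0.65, [346.2, 232.4]), (0.61, [280.7, 248.3])]
scene knuckle_high [(0.86, [263.7, 280.4]), (0.81, [285.4, 219.5]), (0.69, [353.3, 214.8])]
scene door_edge [(0.91, [341.2, 264.0]), (0.79, [211.1, 255.5]), (0.77, [323.0, 318.1])]
scene punch [(0.86, [272.1, 198.2])]
scene pin_low [(0.84, [224.1, 180.1])]
scene pin_high [(0.93, [225.6, 157.9]), (0.52, [281.9, 246.1])]
scene catch [(0.55, [282.9, 192.2])]
scene stand [(0.89, [241.2, 270.6])]
scene screw_dish [(0.82, [160.8, 228.8])]
scene bracket [(0.8, [306.3, 227.5]), (0.16, [278.4, 245.1])]
scene screwdriver [(0.8, [179.3, 278.1])]
side guard_door [(0.98, [329.3, 280.0]), (0.8, [227.4, 248.8]), (0.78, [230.1, 307.6])]
side lug [(0.97, [225.5, 249.5]), (0.68, [224.4, 183.3]), (0.58, [335.3, 227.0])]
side knuckle_low [(0.96, [274.7, 244.2]), (0.7, [352.1, 261.4]), (0.25, [265.0, 148.2])]
side knuckle_high [(0.91, [273.9, 205.1]), (0.79, [357.5, 233.9]), (0.62, [214.3, 245.5])]
side door_edge [(0.96, [186.8, 213.5]), (0.76, [306.2, 265.3]), (0.74, [236.1, 296.3])]
side punch [(0.94, [307.9, 213.6]), (0.55, [274.8, 243.5])]
side pin_low [(0.91, [264.1, 184.5])]
side pin_high [(0.65, [265.1, 149.4])]
side catch [(0.68, [295.8, 187.6])]
side stand [(0.92, [224.4, 252.8]), (0.39, [264.3, 187.7])]
side screw_dish [(0.51, [191.8, 209.2]), (0.21, [309.7, 209.3])]
side bracket [(0.57, [316.6, 247.8])]
side screwdriver [(0.59, [167.0, 232.8])]
1.45
```

Run:
```python
import cv2
a=cv2.imread('pics/a_scene.png');b=cv2.imread('pics/a_side.png')
cv2.imwrite('pics/b1.png',cv2.resize(a[90:310,190:350],None,fx=3.4,fy=2.7*1,interpolation=cv2.INTER_CUBIC)[:600])
cv2.imwrite('pics/b1.png',cv2.resize(a[110:310,190:350],None,fx=3,fy=3,interpolation=cv2.INTER_CUBIC))
cv2.imwrite('pics/b2.png',cv2.resize(b[120:310,170:370],None,fx=3,fy=3,interpolation=cv2.INTER_CUBIC))
```

```text
(no output)
```

View pics/b1.png

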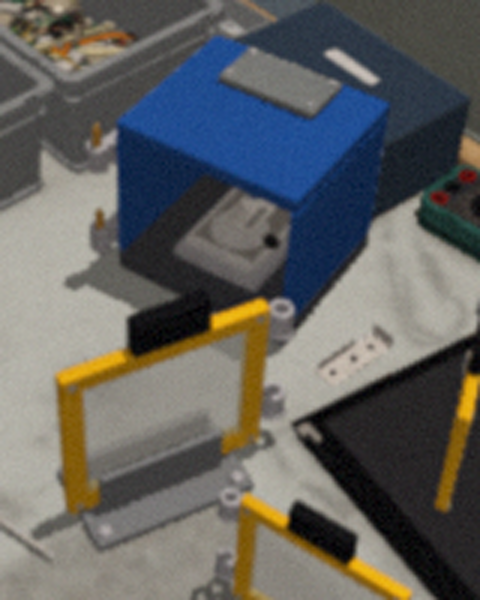

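View pics/b2.png

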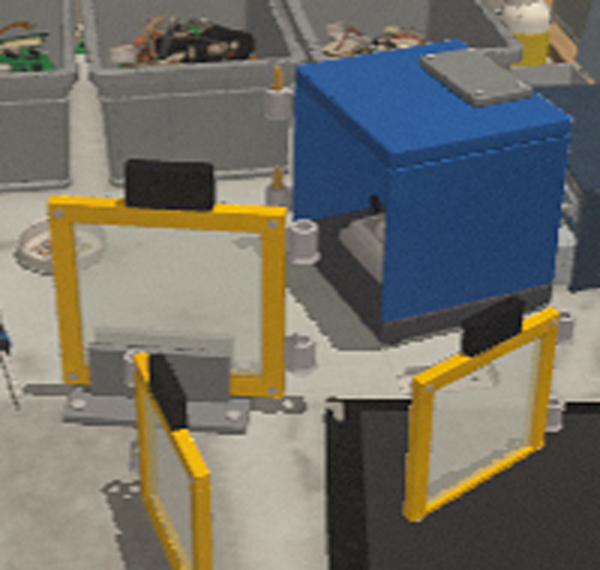

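Run:
```python
from h import *
S,T=cam('scene'),cam('side')
door={'o':((0,0,0),(242.1,269.4),(227.4,248.8)),'lug':((3,0,166),(248.4,217),(224.4,183.3)),'kl':((92,0,25),(280.7,248.3),(274.7,244.2)),'kh':((92,0,115),(285.4,219.5),(273.9,205.1)),'e':((-80,0,90),(211.1,255.5),(186.8,213.5))}
pun={'o':((0,0,0),(272.1,198.2),(307.9,213.6)),'pl':((-83,97,53),(224.1,180.1),(264.1,184.5)),'ph':((-83,97,143),(225.6,157.9),(265.1,149.4)),'c':((-83,-75,118),(282.9,192.2),(295.8,187.6))}
for nm,dd in(('door',door),('punch',pun)):
    for k,(m,a,b) in dd.items(): print(nm,k,tri([(S,np.array(a)),(T,np.array(b))]).round(4))
    m=np.array([v[0] for v in dd.values()])/1e3; A=np.array([v[1] for v in dd.values()]);B=np.array([v[2] for v in dd.values()])
    w=lambda p:m@R.from_euler('z',p[3]).as_matrix().T+p[:3]
    f=lambda p:np.r_[(proj(S,w(p))-A).ravel(),(proj(T,w(p))-B).ravel()]
    best=min((least_squares(f,[.5,-.3,0,y],loss='soft_l1') for y in (0,1.5,3,-1.5)),key=lambda r:r.cost)
    print(nm,best.x.round(4),np.degrees(best.x[3]),best.cost); print(best.fun.reshape(2,-1,2).round(1).tolist())
```

```text
door o [ 0.4739 -0.3949 -0.0007]
door lug [ 0.4777 -0.4055  0.172 ]
door kl [ 0.5741 -0.4162  0.0181]
door kh [ 0.5714 -0.4229  0.1215]
door e [ 0.397  -0.3831  0.0927]
door [ 0.4762 -0.4031  0.0052 -0.2267] -12.98836707507475 17.385062835721982
[[[3.5, -1.1], [-0.7, 1.5], [0.4, -0.8], [-1.5, 1.7], [0.6, 0.8]], [[0.3, 1.0], [2.1, -1.7], [-4.2, -1.2], [-2.8, 1.1], [1.4, -1.5]]]
punch o [ 0.6824 -0.2663 -0.0024]
punch pl [ 0.5905 -0.1726  0.041 ]
punch ph [ 0.5843 -0.1951  0.1428]
punch c [ 0.6287 -0.3546  0.12  ]
punch [ 0.6899 -0.2593 -0.0041  0.2652] 15.195624002979365 12.19586732437847
[[[0.2, -2.0], [0.6, 4.4], [-1.8, -0.4], [-0.1, 0.9]], [[2.5, -1.2], [0.3, -2.2], [-0.5, 0.3], [-0.3, 2.7]]]
```

```bash
cat >> h.py <<'E'
def tool():
    s=read_state(); return np.array(s['tool_pos']),R.from_rotvec(s['orientation']).as_matrix()
def yawpose(pos,yaw):  # tool down, tool x at world yaw (deg)
    c,s=np.cos(np.radians(yaw)),np.sin(np.radians(yaw))
    return np.array(pos),np.array([[c,s,0],[s,-c,0],[0,0,-1]])
E
python3 - <<'E'
from h import *
W=cam('wrist');p,M=tool(); print(M.round(3))
Ct=M.T@(W['P']-p); Rt=M.T@W['R']; print(Ct.round(4)); print(Rt.round(3))
np.savez('hand.npz',Ct=Ct,Rt=Rt)
m=lambda P,y,q:np.array(P)+R.from_euler('z',y).as_matrix()@(np.array(q)/1e3)
dp,dy=[.4762,-.4031,.008],-.2267; pp,py=[.6899,-.2593,0],.2652
pts={n:m(dp,dy,q) for n,q in dict(lug=(3,0,166),kl=(92,0,25),kh=(92,0,115),e=(-80,0,90),c1=(80,0,150),c2=(-80,0,150)).items()}
pts.update({n:m(pp,py,q) for n,q in dict(pinl=(-83,97,53),pinh=(-83,97,143),catch=(-83,-75,118),cf=(-75,85,168),cr=(-75,-85,168)).items()})
for n,x in pts.items(): print(n,x.round(3))
for pos,yaw in (([.44,-.40,.30],-13),([.40,-.35,.33],-13),([.478,-.405,.27],-13),([.478,-.405,.27],167),([.42,-.3,.33],-13),([.45,-.3,.36],15)):
    q,Mt=yawpose(pos,yaw); C=dict(W);C['P']=q+Mt@Ct;C['R']=Mt@Rt
    print(pos,yaw,{n:proj(C,x)[0].round().astype(int).tolist() for n,x in pts.items()})
E
```

```text
[[ 0.967  0.255  0.   ]
 [ 0.255 -0.967 -0.   ]
 [ 0.     0.    -1.   ]]
[ 8.220e-02  1.000e-04 -1.556e-01]
[[-0.001 -0.955 -0.296]
 [ 1.    -0.001 -0.001]
 [ 0.    -0.296  0.955]]
lug [ 0.479 -0.404  0.174]
kl [ 0.566 -0.424  0.033]
kh [ 0.566 -0.424  0.123]
e [ 0.398 -0.385  0.098]
c1 [ 0.554 -0.421  0.158]
c2 [ 0.398 -0.385  0.158]
pinl [ 0.584 -0.187  0.053]
pinh [ 0.584 -0.187  0.143]
catch [ 0.629 -0.353  0.118]
cf [ 0.595 -0.197  0.168]
cr [ 0.64  -0.361  0.168]
[0.44, -0.4, 0.3] -13 {'lug': [248, 146], 'kl': [249, 55], 'kh': [248, 44], 'e': [249, 207], 'c1': [248, 53], 'c2': [249, 228], 'pinl': [57, 89], 'pinh': [6, 89], 'catch': [160, -5], 'cf': [-9, 74], 'cr': [149, -38]}
[0.4, -0.35, 0.33] -13 {'lug': [292, 86], 'kl': [281, 17], 'kh': [288, -3], 'e': [283, 159], 'c1': [292, 0], 'c2': [287, 171], 'pinl': [95, 47], 'pinh': [54, 36], 'catch': [205, -50], 'cf': [45, 17], 'cr': [203, -88]}
[0.478, -0.405, 0.27] -13 {'lug': [252, 199], 'kl': [252, 87], 'kh': [252, 85], 'e': [253, 249], 'c1': [252, 100], 'c2': [252, 278], 'pinl': [50, 122], 'pinh': [-6, 132], 'catch': [157, 32], 'cf': [-23, 120], 'cr': [144, 3]}
[0.478, -0.405, 0.27] 167 {'lug': [255, 200], 'kl': [255, 231], 'kh': [255, 266], 'e': [255, 94], 'c1': [255, 274], 'c2': [255, 94], 'pinl': [443, 211], 'pinh': [490, 241], 'catch': [330, 300], 'cf': [497, 265], 'cr': [335, 340]}
[0.42, -0.3, 0.33] -13 {'lug': [349, 96], 'kl': [322, 24], 'kh': [340, 6], 'e': [326, 166], 'c1': [349, 11], 'c2': [338, 179], 'pinl': [136, 52], 'pinh': [106, 42], 'catch': [258, -42], 'cf': [100, 23], 'cr': [265, -79]}
[0.45, -0.3, 0.36] 15 {'lug': [354, 172], 'kl': [358, 96], 'kh': [381, 97], 'e': [304, 212], 'c1': [387, 108], 'c2': [312, 229], 'pinl': [197, 34], 'pinh': [183, 20], 'catch': [341, 24], 'cf': [190, 5], 'cr': [364, 6]}
```

```bash
python3 -m creep '[[0.02,-0.01,-0.025,0,0],[0.033,-0.02,-0.012,0,0],[0.034,-0.02,-0.01,0,0],[0.034,-0.02,-0.01,0,0],[0.034,-0.02,-0.01,0,0],[0.034,-0.02,-0.01,0,0],[0.034,-0.02,-0.01,0,0],[0.034,-0.02,-0.01,0,0],[0.034,-0.02,-0.01,0,0],[0.034,-0.02,-0.01,0,0],[0.034,-0.02,-0.01,0,0],[0.03,-0.02,0,0,0]]' 20; python3 -m creep '[[0.02,-0.015,0,0,0],[0.02,-0.01,0,0.08,0],[0,0,0,0.09,0],[0,0,0,0.087,0],[0,0,0,0,0],[0,0,0,0,0]]'
python3 - <<'E'
from h import *
p,M=tool(); print(p,M[:,0],read_state()['t'])
im=read_camera('wrist'); W=cam('wrist'); cv2.imwrite('pics/c1.png',im[:,:,::-1])
import pickle; pickle.dump(W,open('W1.pkl','wb'))
for q in('pin_low','pin_high','punch','catch','lug'):
    print(q,[(round(float(x['confidence']),2),np.round(x['pixel'],1).tolist()) for x in tip_of('wrist',q)])
E
```

```text
t: 2.45
tool_pos: [0.4724, -0.2571, 0.3593]
orientation: [3.113, 0.404, 0.005]
force: [0.4, -0.7, 0.1]
opening: 0.0928
t: 2.95
tool_pos: [0.5028, -0.2242, 0.3566]
orientation: [-3.142, -0.006, 0.0]
force: [-0.6, -0.7, 0.7]
opening: 0.0928
[ 0.50282182 -0.2241528   0.35661041] [ 9.99993179e-01  3.69294451e-03 -6.38528244e-05] 2.95
pin_low [(0.72, [228.0, 102.3])]
pin_high [(0.67, [222.2, 98.8])]
punch [(0.79, [280.5, 26.6])]
catch [(0.94, [368.5, 62.0])]
lug [(0.73, [371.9, 59.6]), (0.7, [413.7, 196.2])]
```

View pics/c1.png

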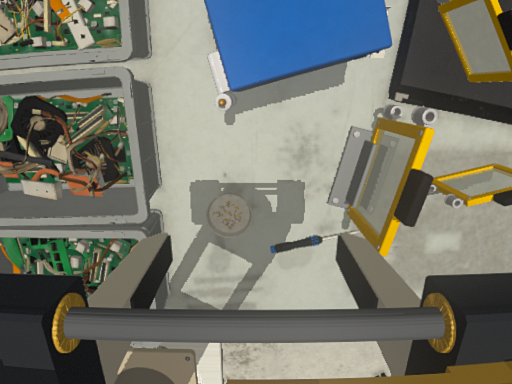

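The wrist view shows the punch roof, with its front edge running from about (228,91) to (391,48), and the pin column at about (222,101). The big door in the stand is at (390,185) with its knuckles at (394,112) and (428,116). The dish is at (229,214) and the screwdriver at (297,243).

Run:
```python
import cv2
a=cv2.imread('pics/c1.png')
cv2.imwrite('pics/c2.png',cv2.resize(a[70:125,195:265],None,fx=10,fy=10,interpolation=cv2.INTER_NEAREST))
cv2.imwrite('pics/c3.png',cv2.resize(a[20:80,350:410],None,fx=9,fy=9,interpolation=cv2.INTER_NEAREST))
cv2.imwrite('pics/c4.png',cv2.resize(a[90:260,320:460],None,fx=3.5,fy=3.5,interpolation=cv2.INTER_NEAREST))
```

```text
(no output)
```

View pics/c2.png

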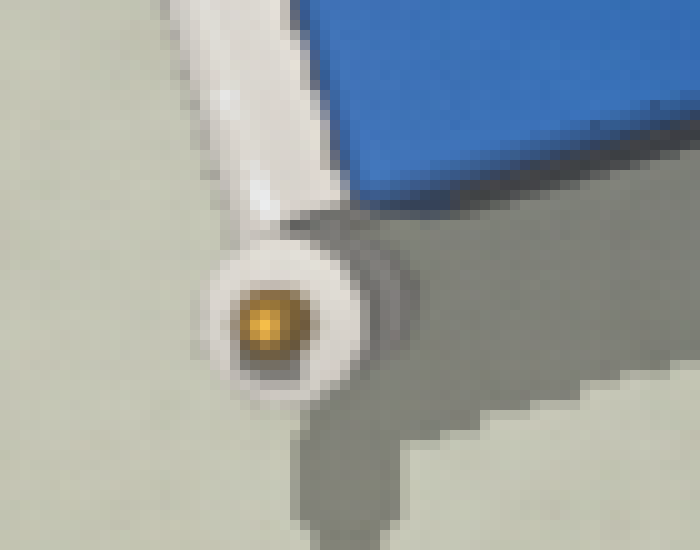

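View pics/c3.png

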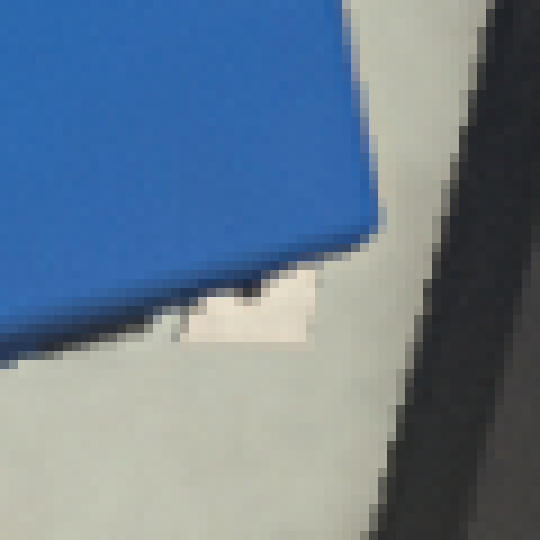

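View pics/c4.png

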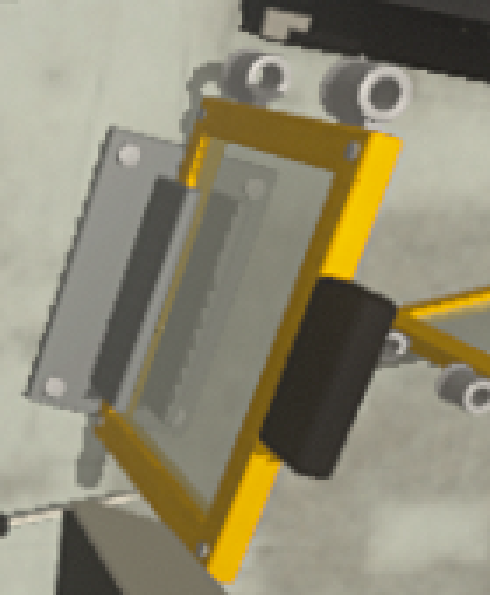

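```bash
python3 - <<'E'
from h import *
import pickle
W=pickle.load(open('W1.pkl','rb')); S,T=cam('scene'),cam('side')
tip=onz(W,np.array([221,101.8]),.163); foot=onz(W,np.array([223.2,101.]),.143); print('tip',tip,'foot',foot)
a=onz(W,np.array([229.7,90.]),.168); b=onz(W,np.array([391.7,45.]),.168); d=a-b; print('corners',a,b,np.linalg.norm(d))
print('yaw',np.degrees(np.arctan2(-d[0],d[1])))
y=np.arctan2(-d[0],d[1]); m=(a+b)/2; Rz=R.from_euler('z',y).as_matrix()
o=m+Rz@[.075,0,-.168]; print('origin',o,'pin from corners',o+Rz@[-.083,.097,.143])
for z,n in((.163,'tiph'),(.073,'tipl')): print(n,proj(S,[tip[0],tip[1],z]),proj(T,[tip[0],tip[1],z]))
# edge pixels of the roof front edge
im=cv2.imread('pics/c1.png')
# door lug top in the wrist picture
print(proj(W,[[.479,-.404,.188],[.566,-.424,.147],[.566,-.424,.057]]))
E
python3 - <<'E'
import cv2
a=cv2.imread('pics/a_scene.png');b=cv2.imread('pics/a_side.png')
cv2.imwrite('pics/d1.png',cv2.resize(a[140:200,205:255],None,fx=10,fy=10,interpolation=cv2.INTER_NEAREST))
cv2.imwrite('pics/d2.png',cv2.resize(b[130:200,245:295],None,fx=8,fy=8,interpolation=cv2.INTER_NEAREST))
E
```

```text
tip [ 0.57706657 -0.19037633  0.163     ] foot [ 0.57746097 -0.19086136  0.143     ]
corners [ 0.58881424 -0.19992032  0.168     ] [ 0.63448052 -0.36142637  0.168     ] 0.16783805995114506
yaw 15.788395305879579
origin [ 6.83817864e-01 -2.60266943e-01  2.77555756e-17] pin from corners [ 0.57755692 -0.18950953  0.143     ]
tiph [[221.84012039 151.4721493 ]] [[261.84220762 141.12595996]]
tipl [[222.89011979 179.39298439]] [[261.68173609 174.52602204]]
[[421.84161009 199.86662538]
 [432.08852072 114.61592529]
 [398.6316649  110.27929299]]
```

View pics/d1.png

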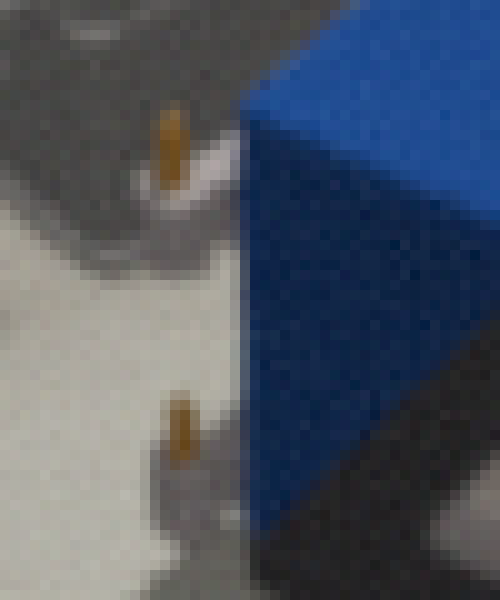

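View pics/d2.png

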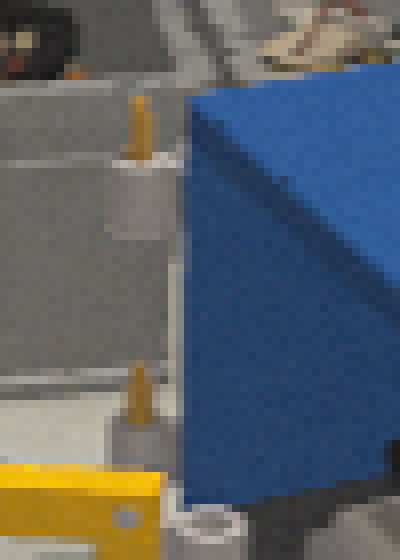

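```bash
python3 -m creep '[[-0.004,0.03,0.012,0,0],[-0.004,0.03,0.014,0.0,0],[-0.004,0.03,0.015,0.0,0],[-0.004,0.03,0.015,0.0,0],[-0.004,0.03,0.015,0,0],[-0.005,0.031,0.015,0.0,0],[0,0,0,0.115,0],[0,0,0,0.115,0],[0,0,0,0,0],[0,0,0,0,0]]'
python3 - <<'E'
from h import *
p,M=tool(); print(p,M[:,0],read_state()['t'])
im=read_camera('wrist'); W=cam('wrist'); cv2.imwrite('pics/e1.png',im[:,:,::-1])
import pickle; pickle.dump(W,open('W2.pkl','wb'))
for q in('lug','knuckle_high','knuckle_low'):
    print(q,[(round(float(x['confidence']),2),np.round(x['pixel'],1).tolist()) for x in tip_of('wrist',q)])
print(proj(W,[[.479,-.404,.188],[.566,-.424,.147],[.566,-.424,.057]]))
cv2.imwrite('pics/e2.png',cv2.resize(im[60:310,190:320,::-1],None,fx=2.4,fy=2.4,interpolation=cv2.INTER_NEAREST))
E
```

```text
t: 4.08
tool_pos: [0.4778, -0.4054, 0.2707]
orientation: [-3.122, 0.354, -0.0]
force: [-0.3, -0.5, 0.4]
opening: 0.0928
[ 0.47782297 -0.4054373   0.27066687] [ 9.74642764e-01 -2.23766578e-01  3.83204140e-05] 4.0833
lug [(0.76, [247.3, 199.6])]
knuckle_high [(0.83, [344.2, 181.2]), (0.82, [249.1, 88.8])]
knuckle_low [(0.82, [249.0, 90.8]), (0.62, [332.6, 163.1])]
[[251.54734947 204.12344045]
 [251.70505049  84.372276  ]
 [252.21162553  86.72669048]]
```

View pics/e1.png

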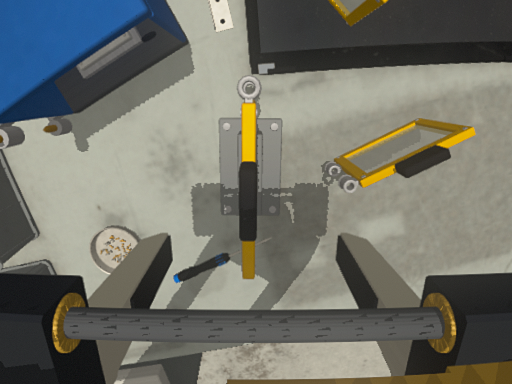

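View pics/e2.png

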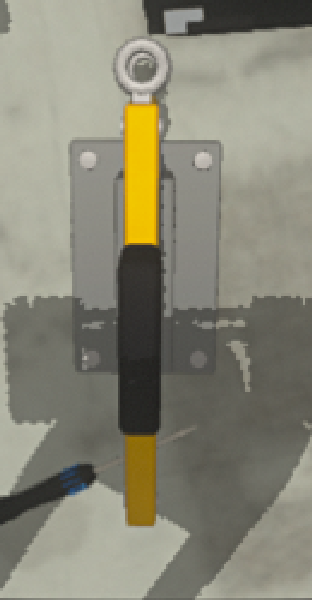

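Run:
```python
from h import *
import pickle
W=pickle.load(open('W2.pkl','rb'))
k=onz(W,np.array([249.,87.3]),.147); l1=onz(W,np.array([247.9,162.]),.188); l2=onz(W,np.array([247.7,240.]),.188); e=onz(W,np.array([248.2,278.5]),.158)
print(k,l1,l2,e); print('len',np.linalg.norm(l1-l2),np.linalg.norm(k-e))
for a,b in((k,e),(l1,l2),(k,l2)): d=a-b; print(np.degrees(np.arctan2(d[1],d[0])))
d=(k-e)[:2]; d/=np.linalg.norm(d); print('lug pt from knuckle',k[:2]-d*.089,'from lug',((l1+l2)/2)[:2])
p,M=tool(); print(p,M[:,0])
```

```text
[ 0.56424054 -0.42131973  0.147     ] [ 0.51172109 -0.4088065   0.188     ] [ 0.45018286 -0.39416551  0.188     ] [ 0.39782604 -0.38175324  0.158     ]
len 0.06325592781762995 0.17140679995899827
-13.37424995799243
-13.382830440445227
-13.391371809099558
lug pt from knuckle [ 0.47765422 -0.40073308] from lug [ 0.48095198 -0.40148601]
[ 0.47821861 -0.4049977   0.27111378] [ 9.74520274e-01 -2.24298531e-01  6.35683702e-04]
```

```bash
python3 -m creep '[[0,-0.004,0.02,0.007,0],[0,0,0.025,0,60],[0,0,0.025,0,100],[0,0,0.018,0,120],[0,0,0.01,0,140],[0,0,0,0,150],[0,0,0,0,150]]' 35
python3 - <<'E'
from h import *
p,M=tool(); s=read_state(); print(p,M[:,0],M[:,2],s['t'],s['force'],s['opening'])
im=read_camera('wrist'); cv2.imwrite('pics/f1.png',im[:,:,::-1])
im=read_camera('side'); cv2.imwrite('pics/f2.png',cv2.resize(im[100:280,130:330,::-1],None,fx=3,fy=3))
E
```

```text
t: 4.87
tool_pos: [0.479, -0.4012, 0.173]
orientation: [-3.12, 0.369, 0.0]
force: [1.2, 0.4, 0.3]
opening: 0.0578
[ 0.47895327 -0.40117836  0.17299442] [ 9.72466544e-01 -2.33042467e-01 -1.73122044e-04] [-1.47232647e-04  1.28488243e-04 -9.99999981e-01] 4.8667 [1.23189122 0.43657108 0.30564411] 0.057800226351463216
```

View pics/f1.png

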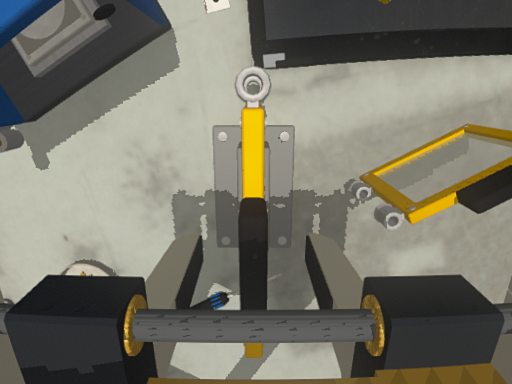

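View pics/f2.png

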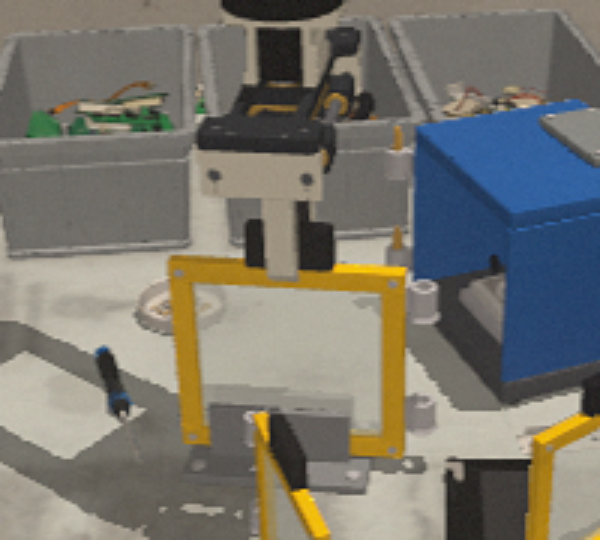

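The fingers straddle the lug: in the wrist view the lug is at (253,240) between fingers at 190 and 320. I'll close on it and lift.

```bash
python3 -m creep '[[0,0,0,0,255],[0,0,0,0,255],[0,0,0,0,255],[0,0,0,0,255],[0,0,0,0,255],[0,0,0,0,255]]' 40;  python3 -m creep '[[0,0,-0.004,0,255],[0,0,-0.008,0,255],[0,0,-0.012,0,255],[0,0,-0.015,0,255],[0,0,-0.015,0,255],[0,0,-0.015,0,255],[0,0,-0.011,0,255],[0,0,0,0,255]]'
python3 - <<'E'
from h import *
import pickle
p,M=tool(); s=read_state(); print(p,M[:,0],M[:,2],s['t'],s['force'],s['wrist_torque'],s['opening'])
im=read_camera('wrist'); W=cam('wrist'); pickle.dump(W,open('W3.pkl','wb')); cv2.imwrite('pics/g1.png',im[:,:,::-1])
im=read_camera('side'); cv2.imwrite('pics/g2.png',cv2.resize(im[60:260,130:330,::-1],None,fx=3,fy=3))
E
```

```text
t: 5.47
tool_pos: [0.4789, -0.4013, 0.1728]
orientation: [-3.12, 0.37, -0.0]
force: [-0.0, 0.5, 0.7]
opening: 0.0136
t: 6.13
tool_pos: [0.48, -0.4025, 0.257]
orientation: [3.116, -0.37, 0.007]
force: [-0.1, -0.5, -2.0]
opening: 0.0136
[ 0.47998934 -0.40246813  0.2569531 ] [ 0.97222141 -0.23401181  0.00489887] [ 0.00405936 -0.004069   -0.99998348] 6.1333 [-0.10743314 -0.53183662 -1.99922244] [ 0.00278452 -0.0228325  -0.00184774] 0.013644315692507627
```

View pics/g1.png

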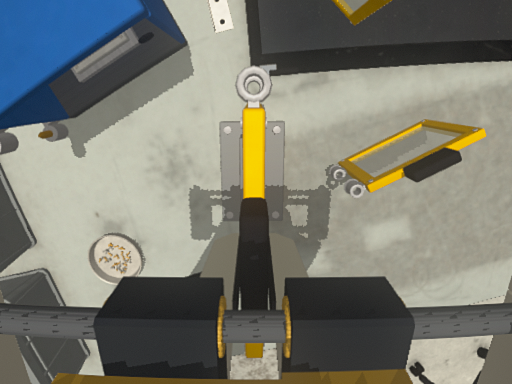

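View pics/g2.png

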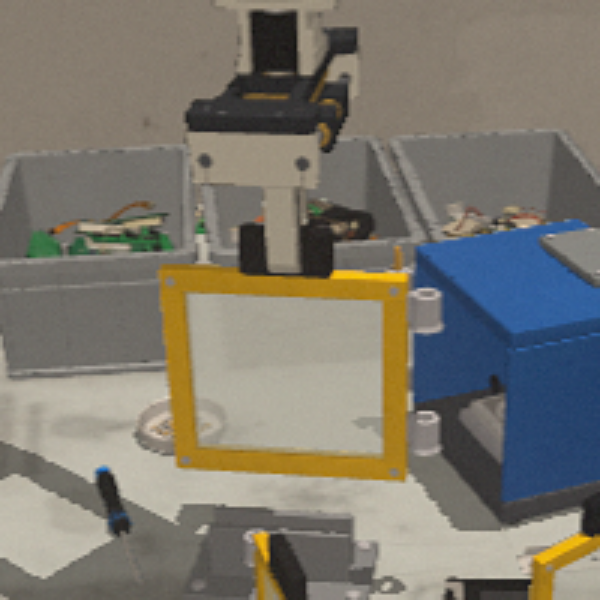

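```bash
python3 -m creep '[[0,0,0,-0.06,255],[0,0,0,-0.1,255],[0,0,0,-0.1,255],[0,0,0,-0.1,255],[0,0,0,-0.08,255],[0,0,0,-0.057,255],[0,-0.01,0,0,255],[0.002,-0.02,0,0,255],[0.004,-0.025,0,0,255],[0.004,-0.025,0,0,255],[0.004,-0.025,0,0,255],[0.004,-0.025,0,0,255]]'; python3 -m creep '[[0.004,-0.025,0,0,255],[0.004,-0.015,0,0,255],[0,-0.01,0,0,255],[0,0,0,0,255],[0,0,0,0,255],[0,0,0,0,255]]'
python3 - <<'E'
from h import *
import pickle
p,M=tool(); s=read_state(); print(p,M[:,0],M[:,2],s['t'],s['force'],s['wrist_torque'],s['opening'])
for c in('wrist','scene','side'):
    im=read_camera(c); pickle.dump(cam(c),open(f'W4{c}.pkl','wb')); cv2.imwrite(f'pics/i_{c}.png',im[:,:,::-1])
a=cv2.imread('pics/i_scene.png')
cv2.imwrite('pics/i1.png',cv2.resize(a[100:250,150:300],None,fx=4,fy=4,interpolation=cv2.INTER_NEAREST))
a=cv2.imread('pics/i_side.png')
cv2.imwrite('pics/i2.png',cv2.resize(a[60:210,170:320],None,fx=4,fy=4,interpolation=cv2.INTER_NEAREST))
E
```

```text
t: 7.23
tool_pos: [0.4618, -0.2691, 0.2514]
orientation: [-3.114, -0.404, 0.002]
force: [0.0, 0.5, -3.4]
opening: 0.0137
t: 7.73
tool_pos: [0.4574, -0.2214, 0.2525]
orientation: [3.115, 0.407, -0.0]
force: [0.4, -1.4, -3.4]
opening: 0.0136
[ 0.45740215 -0.22140385  0.2524502 ] [ 9.66435066e-01  2.56910778e-01 -3.40750966e-04] [-2.40996872e-04 -4.19768681e-04 -9.99999883e-01] 7.7333 [ 0.36020054 -1.37084867 -3.4473663 ] [ 0.00666895 -0.00160649 -0.04528454] 0.013558344380985137
```

View pics/i_wrist.png

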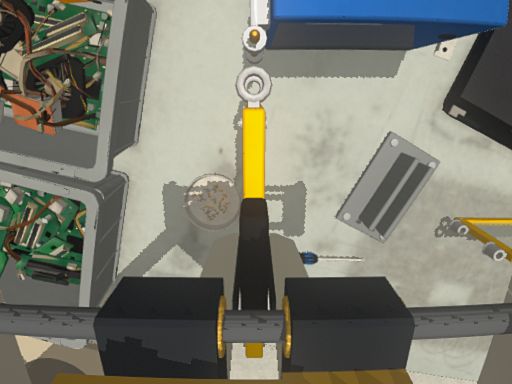

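View pics/i1.png

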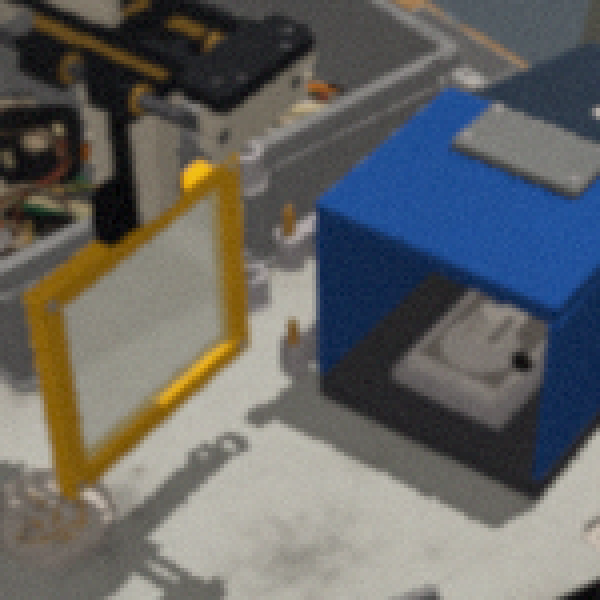

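View pics/i2.png

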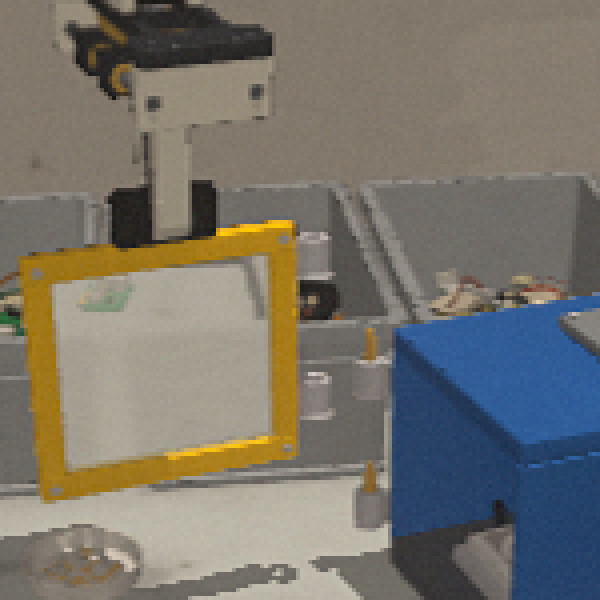

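Run:
```python
import cv2
a=cv2.imread('pics/i_side.png')
cv2.imwrite('pics/j1.png',cv2.resize(a[105:190,230:280],None,fx=7,fy=7,interpolation=cv2.INTER_CUBIC))
a=cv2.imread('pics/i_scene.png')
cv2.imwrite('pics/j2.png',cv2.resize(a[130:200,195:245],None,fx=8,fy=8,interpolation=cv2.INTER_CUBIC))
a=cv2.imread('pics/i_wrist.png')
cv2.imwrite('pics/j3.png',cv2.resize(a[20:130,225:285],None,fx=5,fy=5,interpolation=cv2.INTER_NEAREST))
```

```text
(no output)
```

View pics/j1.png

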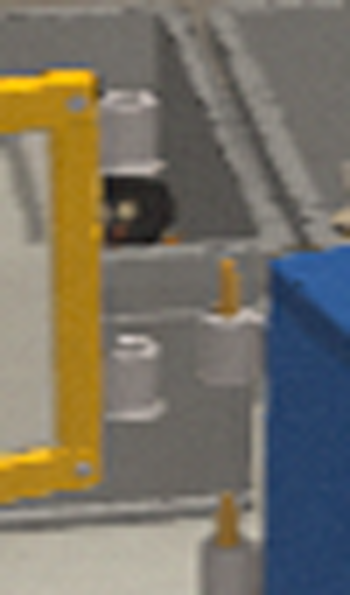

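View pics/j2.png

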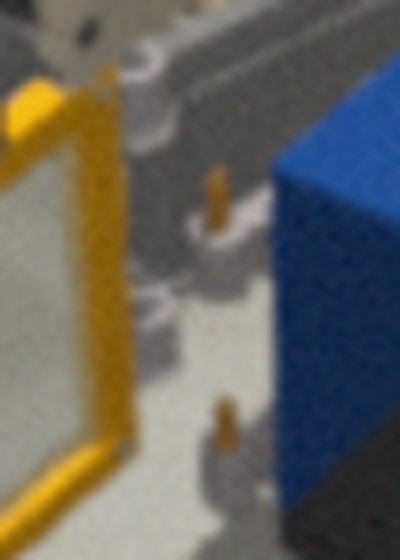

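View pics/j3.png

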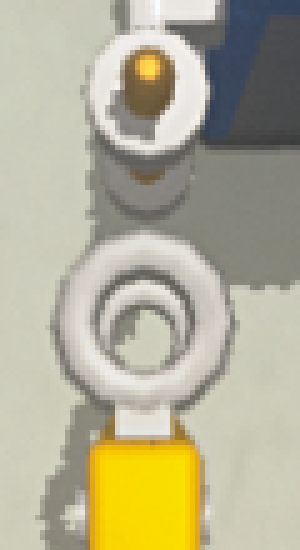

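Run:
```python
from h import *
import pickle
W,S,T=[pickle.load(open(f'W4{c}.pkl','rb')) for c in('wrist','scene','side')]
p=np.array([0.4574,-0.2214,.25245]); x=np.array([.96644,.25691]); y=np.array([x[1],-x[0]])
k=onz(W,np.array([253.3,83.9]),.2265); print('kn',k,'tool',(k[:2]-p[:2])@x,(k[:2]-p[:2])@y)
t=onz(W,np.array([254.1,32.7]),.163); print('pin',t)
for nm,P in(('pin',t),('pin1',[.5771,-.1904,.163])):
    d=np.array(P[:2])-k[:2]; print(nm,'to go',d@x,d@y)
# kn lower-bore predictions in wrist
for z in(.2265,.2025,.1365,.1125): print(z,proj(W,[k[0],k[1],z]))
for z in (.163,.073): print('pin',proj(W,[t[0],t[1],z]),proj(S,[t[0],t[1],z]),proj(T,[t[0],t[1],z]))
for z in (.2265,.2025,.1365,.1125): print('kn',proj(S,[k[0],k[1],z]),proj(T,[k[0],k[1],z]))
```

```text
kn [ 0.54188288 -0.19903363  0.2265    ] tool 0.08739377810567647 8.874228794895625e-05
pin [ 0.57703875 -0.19023737  0.163     ]
pin to go 0.03623588646436979 0.0005308361707884292
pin1 to go 0.03625329989432349 0.0007037447120510405
0.2265 [[253.3  83.9]]
0.2025 [[253.34955771  85.06501551]]
0.1365 [[253.44045727  87.20253728]]
0.1125 [[253.4634017   87.74220936]]
pin [[254.1  32.7]] [[221.79557243 151.44855916]] [[261.82332032 141.10414546]]
pin [[253.99560457  49.50407093]] [[222.84808242 179.36924756]] [[261.66358611 174.50160493]]
kn [[210.92874709 137.17941864]] [[247.3571032  117.86409275]]
kn [[211.42993639 145.71507577]] [[247.46839987 127.62865908]]
kn [[212.71796582 167.74145866]] [[247.76267912 153.42855492]]
kn [[213.15630036 175.26737437]] [[247.86559674 162.44515612]]
```

```bash
python3 -m creep '[[0.005,0,0,0,255],[0.01,0,0.004,0,255],[0.011,0,0.008,0,255],[0.007,0,0.008,0,255],[0.003,0.0006,0.005,0,255],[0,0,0,0,255],[0,0,0,0,255],[0,0,0,0,255]]'
python3 - <<'E'
from h import *
import pickle
p,M=tool(); s=read_state(); print(p,M[:,0],M[:,2],s['t'],s['force'],s['wrist_torque'],s['opening'])
k=p+.0874*M[:,0]; print('kn',k,'err to pin',(np.array([.57705,-.1903])-k[:2])@M[:2,0],(np.array([.57705,-.1903])-k[:2])@M[:2,1])
for c in('wrist','scene','side'):
    im=read_camera(c); pickle.dump(cam(c),open(f'W5{c}.pkl','wb')); cv2.imwrite(f'pics/k_{c}.png',im[:,:,::-1])
a=cv2.imread('pics/k_scene.png');b=cv2.imread('pics/k_side.png');c=cv2.imread('pics/k_wrist.png')
f=lambda q,s:cv2.resize(q,None,fx=s,fy=s,interpolation=cv2.INTER_CUBIC)
A=f(a[130:200,195:245],8);B=f(b[115:185,235:285],8)
cv2.imwrite('pics/k1.png',np.hstack([A,B]))
cv2.imwrite('pics/k2.png',cv2.resize(c[20:130,225:285],None,fx=5,fy=5,interpolation=cv2.INTER_NEAREST))
E
```

```text
t: 8.55
tool_pos: [0.4925, -0.2121, 0.2278]
orientation: [-3.115, -0.409, 0.0]
force: [0.5, -0.0, -2.3]
opening: 0.0134
[ 0.49248796 -0.21207492  0.22775428] [ 9.66178795e-01  2.57873097e-01 -3.50084857e-05] [-3.99308468e-05  1.38511997e-05 -9.99999999e-01] 8.55 [ 0.50817187 -0.02527229 -2.27348886] [ 0.01668733  0.00567203 -0.05740027] 0.013417960769664313
kn [ 0.57693199 -0.18953681  0.22775122] err to pin -8.278826722713354e-05 0.0007678073938868231
```

View pics/k1.png

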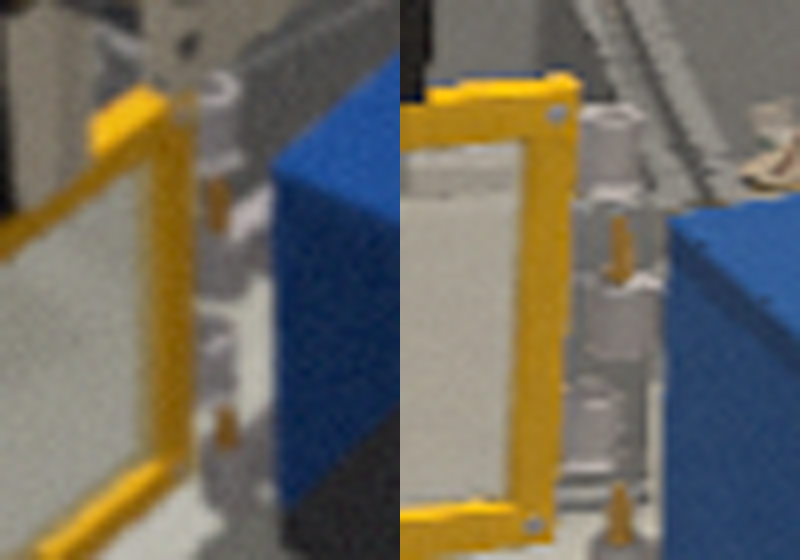

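View pics/k2.png

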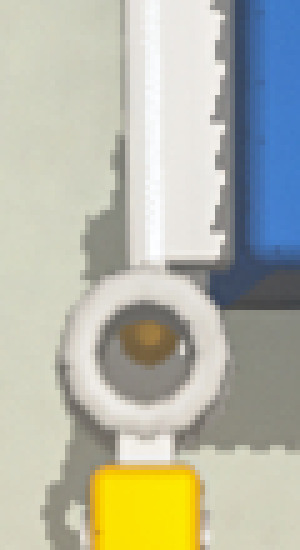

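Run:
```python
from h import *
import pickle
a=read_camera('scene')[:,:,::-1];b=read_camera('side')[:,:,::-1];s=read_state(); print(s['t'],s['tool_pos'],s['force'])
f=lambda q,s:cv2.resize(q,None,fx=s,fy=s,interpolation=cv2.INTER_CUBIC)
cv2.imwrite('pics/l1.png',f(b[90:200,170:290],6)); cv2.imwrite('pics/l_side.png',b); cv2.imwrite('pics/l_scene.png',a)
cv2.imwrite('pics/l2.png',f(a[100:250,140:290],4))
```

```text
8.8 [ 0.49254618 -0.21224105  0.22814956] [-0.01249269 -0.48464058 -2.76104077]
```

View pics/l1.png

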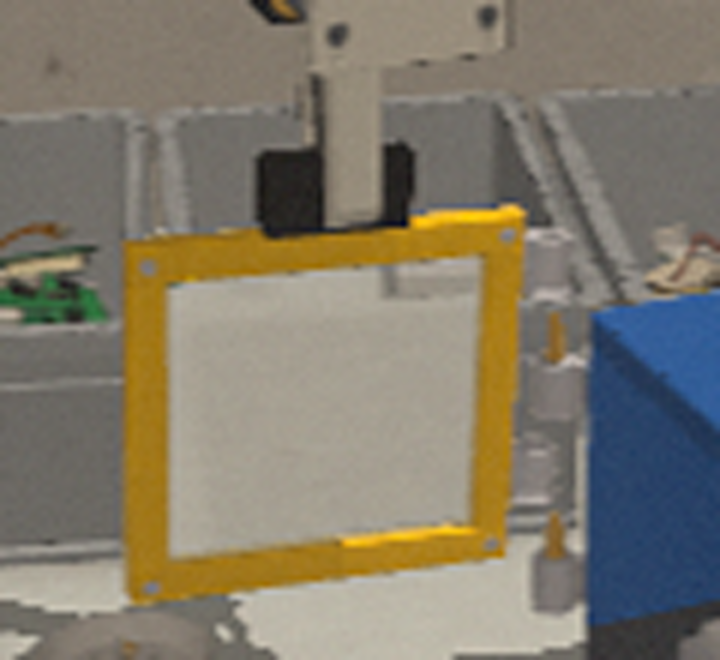

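View pics/l2.png

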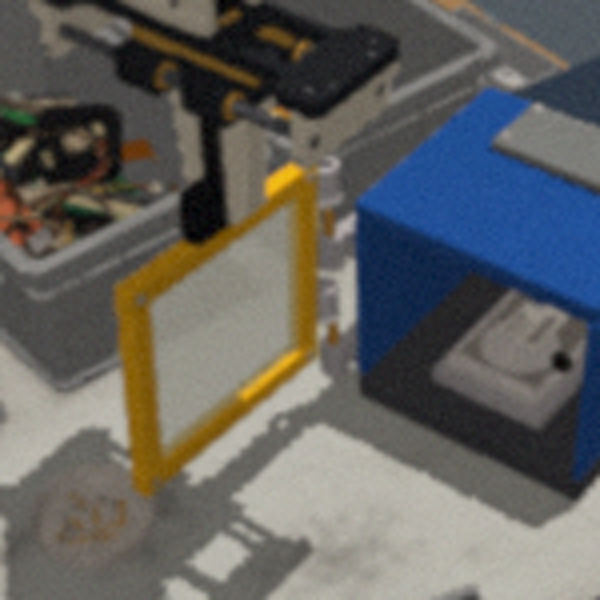

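The crops show the door has slipped in the pinch. In the side crop the upper knuckle is at (550,258) and the lower at (537,470), a tilt of about 3.5° with the bottom towards the robot. The door balances below the lug, so I'll ease the grip a little and let it hang plumb.

```bash
python3 -m creep '[[0,0,0,0,255],[0,0,0,0,255],[0,0,0,0,255],[0,0,0,0,255]]' 10
cat > look.py <<'E'
import sys
from h import *
import pickle
n=sys.argv[1]
p,M=tool(); s=read_state(); print(p.round(4),'yaw',np.degrees(np.arctan2(M[1,0],M[0,0])).round(2),'z',M[:,2].round(4),'t',s['t'],s['force'].round(2),s['wrist_torque'].round(3),round(s['opening'],4))
k=p+.0874*M[:,0]; e=np.array([.57705,-.1903])-k[:2]; print('err to pin',e@M[:2,0],e@M[:2,1])
im={c:read_camera(c)[:,:,::-1] for c in('scene','side','wrist')}
for c in im: cv2.imwrite(f'pics/{n}_{c}.png',im[c])
f=lambda q,s:cv2.resize(q,None,fx=s,fy=s,interpolation=cv2.INTER_CUBIC)
A=f(im['scene'][110:210,190:240],5.5);B=f(im['side'][90:190,215:290],5.5)
w=f(im['wrist'][40:140,230:280],5.5)[:550]
cv2.imwrite(f'pics/{n}.png',np.hstack([A[:,:275],B[:,:],w[:,:]])[:, :800] if A.shape[1]+B.shape[1]+w.shape[1]<=800 else cv2.resize(np.hstack([A,B,w]),(800,int(550*800/(A.shape[1]+B.shape[1]+w.shape[1])))))
E
python3 look.py m
```

```text
t: 9.13
tool_pos: [0.4925, -0.212, 0.2277]
orientation: [3.115, 0.408, 0.0]
force: [-0.1, -0.7, -2.5]
opening: 0.014
[ 0.4925 -0.212   0.2277] yaw 14.94 z [ 0. -0. -1.] t 9.1333 [-0.15 -0.7  -2.54] [ 0.032 -0.016  0.012] 0.014
err to pin -7.58227884917653e-05 0.0008117026546967795
```

View pics/m.png

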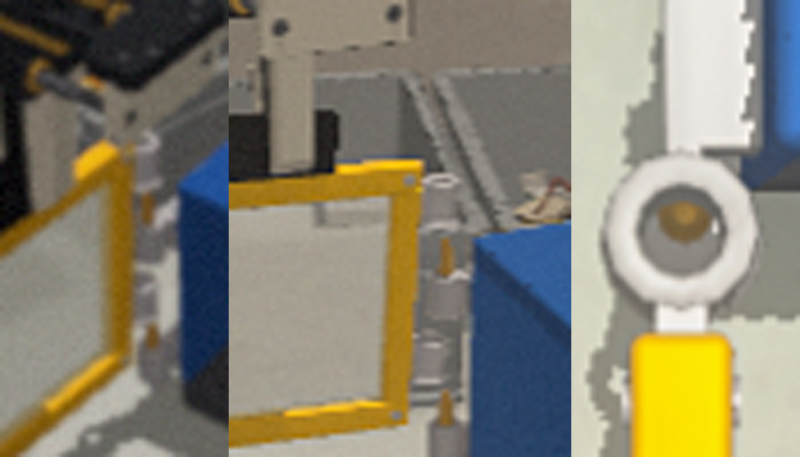

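The cause was contact. The lower knuckle, moving forward before I descended, brushed the upper hinge bracket and turned the door in the pinch. I'll back out and square the door by setting its bottom edge lightly on free table with a light grip. First I need to map the free table.

```bash
python3 - <<'E'
from h import *
import pickle
W=pickle.load(open('W4wrist.pkl','rb'))
for n,px,z in(('dish',(213,201),.015),('dishR',(243,201),.015),('st1',(395,133),.008),('st2',(440,155),.008),('st3',(380,241),.008),('st4',(337,216),.008),('sd tip',(362,259),.003),('sd h',(305,258),.012),('punch right front foot',(413,49),.168),('mat corner',(443,112),0),('smalldoor',(440,230),.0)):
    print(n,onz(W,np.array(px,float),z).round(3))
# tilt of door from side picture m: screw holes / corner columns
E
python3 - <<'E'
import cv2
b=cv2.imread('pics/m_side.png'); cv2.imwrite('pics/m2.png',cv2.resize(b[100:205,180:300],None,fx=6,fy=5.7,interpolation=cv2.INTER_CUBIC)[:600])
E
```

```text
dish [ 0.398 -0.184  0.015]
dishR [ 0.407 -0.221  0.015]
st1 [ 0.538 -0.38   0.008]
st2 [ 0.528 -0.448  0.008]
st3 [ 0.397 -0.415  0.008]
st4 [ 0.416 -0.346  0.008]
sd tip [ 0.363 -0.403  0.003]
sd h [ 0.349 -0.322  0.012]
punch right front foot [ 0.597 -0.3    0.168]
mat corner [ 0.58  -0.435  0.   ]
smalldoor [ 0.431 -0.497 -0.   ]
```

View pics/m2.png

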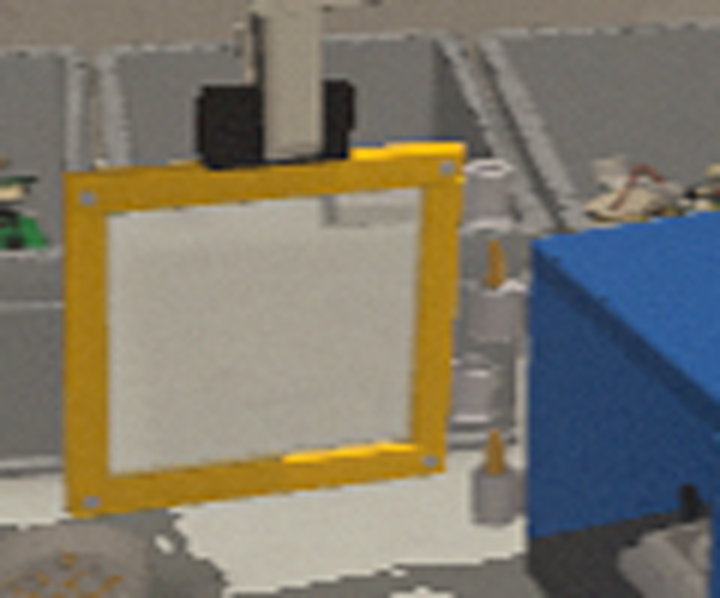

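```bash
python3 -m creep '[[-0.004,0,0,0,255],[-0.009,0,0,0,255],[-0.012,0,0,0,255],[-0.012,0.005,0,0,255],[-0.004,0.012,0,0,255],[0,0.016,0.005,0,255],[0,0.016,0.01,0,255],[0,0.01,0.012,0,255],[0,0.005,0.012,0,255],[0,0,0.008,0,255],[0,0,0.004,0,255],[0,0,0,0,255]]' 25
python3 look.py n
python3 - <<'E'
import cv2
b=cv2.imread('pics/n_side.png');a=cv2.imread('pics/n_wrist.png'); cv2.imwrite('pics/n2.png',cv2.resize(b[100:270,150:300],None,fx=3.5,fy=3.5,interpolation=cv2.INTER_CUBIC))
E
```

```text
t: 10.28
tool_pos: [0.4685, -0.2836, 0.1751]
orientation: [-3.113, -0.408, 0.003]
force: [0.8, 0.1, -2.6]
opening: 0.0139
[ 0.4685 -0.2836  0.1751] yaw 14.94 z [-0.0022  0.0018 -1.    ] t 10.2833 [ 0.76  0.12 -2.58] [-0.07   0.04  -0.009] 0.0139
err to pin 0.04153534081614153 -0.06219949568329692
```

View pics/n2.png

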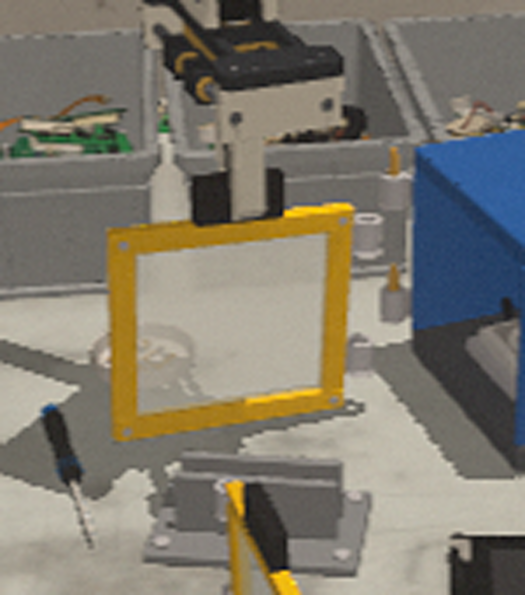

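View pics/n_wrist.png

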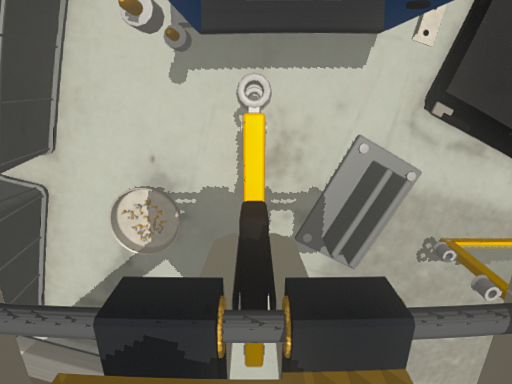

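The space below is clear: the dish is at (146,218) and the stand at (358,200) in the wrist view. Now I'll press down gently with a light grip.

```bash
python3 -m creep '[[0,0,0,0,255],[0,0,0.003,0,255],[0,0,0.003,0,255],[0,0,0.002,0,255],[0,0,0.002,0,255],[0,0,0.001,0,255],[0,0,0,0,255]]' 10; python3 -m creep '[[0,0,0.001,0,255],[0,0,0,0,255],[0,0,0,0,255]]' 
python3 look.py o
python3 - <<'E'
import cv2
b=cv2.imread('pics/o_side.png'); cv2.imwrite('pics/o2.png',cv2.resize(b[100:270,150:300],None,fx=3.5,fy=3.5,interpolation=cv2.INTER_CUBIC))
E
```

```text
t: 11.02
tool_pos: [0.4698, -0.2856, 0.1679]
orientation: [3.112, 0.408, 0.002]
force: [-5.3, 0.0, 10.2]
opening: 0.0141
t: 11.27
tool_pos: [0.4699, -0.2858, 0.1674]
orientation: [3.112, 0.408, 0.003]
force: [-5.9, -0.7, 13.2]
opening: 0.0141
[ 0.4699 -0.2858  0.1674] yaw 14.93 z [ 0.002  -0.0031 -1.    ] t 11.2667 [-5.86 -0.72 13.2 ] [0.187 1.007 0.02 ] 0.0141
err to pin 0.0407035659921675 -0.06466423622704787
```

View pics/o2.png

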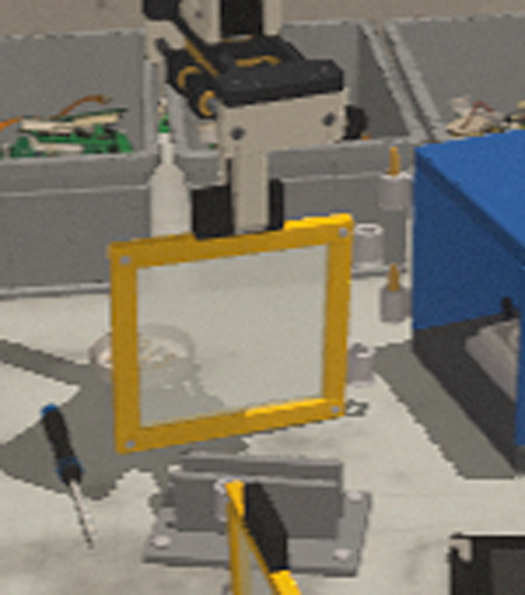

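The grip holds the tilt at the corner, with 13 N upward. The door is on the table now, so I'll loosen the jaws by a millimetre or two around the lug to let it sit flat, then pinch again.

```bash
python3 -m creep '[[0,0,0,0,214],[0,0,0,0,210],[0,0,0,0,206],[0,0,0,0,206],[0,0,0,0,206]]' 10
python3 look.py q
python3 - <<'E'
import cv2
b=cv2.imread('pics/q_side.png'); cv2.imwrite('pics/q2.png',cv2.resize(b[100:270,150:300],None,fx=3.5,fy=3.5,interpolation=cv2.INTER_CUBIC))
E
```

```text
t: 11.83
tool_pos: [0.4693, -0.2843, 0.1643]
orientation: [-3.115, -0.409, 0.0]
force: [0.4, -0.3, 0.4]
opening: 0.0176
[ 0.4693 -0.2843  0.1643] yaw 14.95 z [-3.e-04  3.e-04 -1.e+00] t 11.8333 [ 0.4  -0.26  0.36] [-0.075 -0.018  0.015] 0.0176
err to pin 0.040919694482188324 -0.06298465719981385
```

View pics/q2.png

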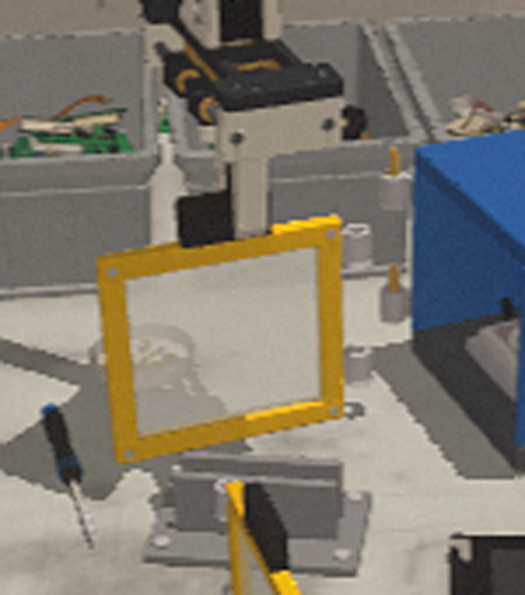

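View pics/q_wrist.png

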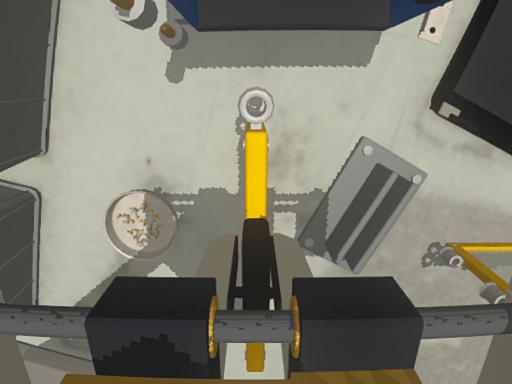

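```bash
python3 -m creep '[[-0.003,0.0005,-0.001,0,206],[-0.003,0.0005,0,0,206],[0,0,0,0,206],[0,0,0,0,255],[0,0,0,0,255],[0,0,0,0,255],[0,0,0,0,255]]' 40
python3 -m creep '[[0,0,-0.004,0,255],[0,0,-0.008,0,255],[0,0,-0.012,0,255],[0,0,-0.014,0,255],[0,0,-0.012,0,255],[0,0,-0.008,0,255],[0,0,-0.004,0,255],[0,0,0,0,255],[0,0,0,0,255]]'
python3 look.py r
python3 - <<'E'
import cv2
b=cv2.imread('pics/r_side.png'); cv2.imwrite('pics/r2.png',cv2.resize(b[80:240,150:300],None,fx=3.7,fy=3.7,interpolation=cv2.INTER_CUBIC))
b=cv2.imread('pics/r_wrist.png'); cv2.imwrite('pics/r3.png',cv2.resize(b[20:130,225:285],None,fx=5,fy=5,interpolation=cv2.INTER_NEAREST))
E
```

```text
t: 12.57
tool_pos: [0.4638, -0.287, 0.1657]
orientation: [3.115, 0.408, -0.0]
force: [-0.8, 0.1, 0.8]
opening: 0.014
t: 13.32
tool_pos: [0.4638, -0.287, 0.2276]
orientation: [3.115, 0.408, 0.0]
force: [-0.4, 0.4, -3.1]
opening: 0.0138
[ 0.4638 -0.287   0.2276] yaw 14.94 z [ 1.e-04 -0.e+00 -1.e+00] t 13.3167 [-0.36  0.42 -3.1 ] [ 0.042  0.006 -0.002] 0.0138
err to pin 0.0468970059804267 -0.06421074871779153
```

View pics/r2.png

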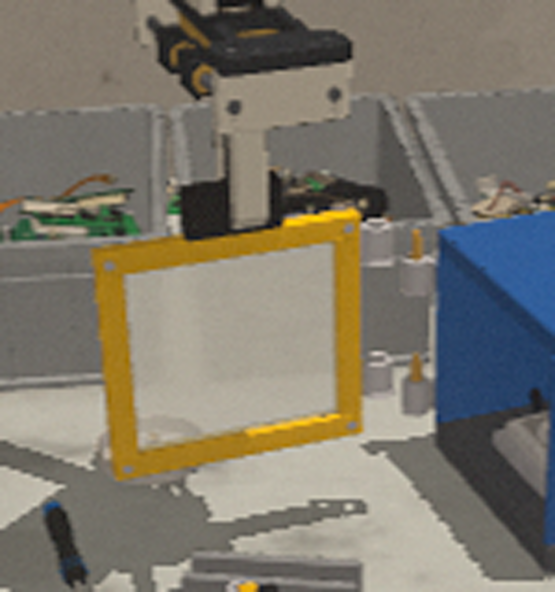

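View pics/r3.png

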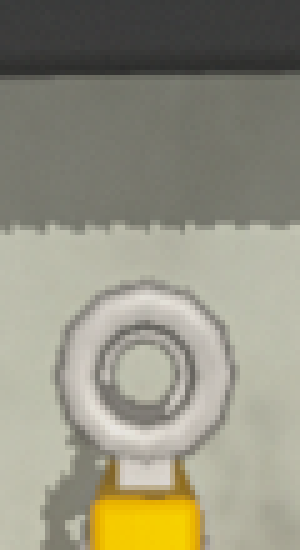

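```bash
python3 - <<'E'
from h import *
W=cam('wrist'); p,M=tool()
k=onz(W,np.array([253.7,93.8]),p[2]-.0267); r=M.T@(k-p); print('kn',k,'tool',r)
print([proj(W,[k[0],k[1],k[2]-d]) .round(1).tolist() for d in(.024,.09,.114)])
tgt=np.array([.57705,-.1903]); d=tgt-k[:2]; print('to go',d@M[:2,0],d@M[:2,1])
E
sed -i 's/\.0874/.0811/' look.py
```

```text
kn [ 0.54292154 -0.26546307  0.19993353] tool [8.22542712e-02 9.58035427e-05 2.66217963e-02]
[[[253.8, 93.8]], [[253.9, 93.7]], [[253.9, 93.7]]]
to go 0.052357629502938395 -0.06381939768560022
```

```bash
sed -i 's/\.0811/.0823/' look.py; python3 -m creep '[[0.002,-0.005,0,0,255],[0.004,-0.012,0,0,255],[0.004,-0.014,0,0,255],[0.004,-0.014,0,0,255],[0.004,-0.012,0,0,255],[0.008,-0.0068,0,0,255],[0.009,0,0,0,255],[0.008,0,0,0,255],[0.006,0,0,0,255],[0.0033,0,0,0,255],[0,0,0,0,255],[0,0,0,0,255]]'
python3 look.py u
python3 - <<'E'
import cv2
b=cv2.imread('pics/u_side.png'); cv2.imwrite('pics/u2.png',cv2.resize(b[80:200,170:300],None,fx=5,fy=5,interpolation=cv2.INTER_CUBIC))
E
```

```text
t: 14.47
tool_pos: [0.498, -0.2121, 0.2273]
orientation: [-3.115, -0.408, 0.001]
force: [0.2, -0.6, -2.8]
opening: 0.0138
[ 0.498  -0.2121  0.2273] yaw 14.93 z [-7.e-04  1.e-04 -1.e+00] t 14.4667 [ 0.18 -0.56 -2.8 ] [-0.07   0.06   0.029] 0.0138
err to pin -0.0002759661950647544 -0.0007251029388306703
```

View pics/u2.png

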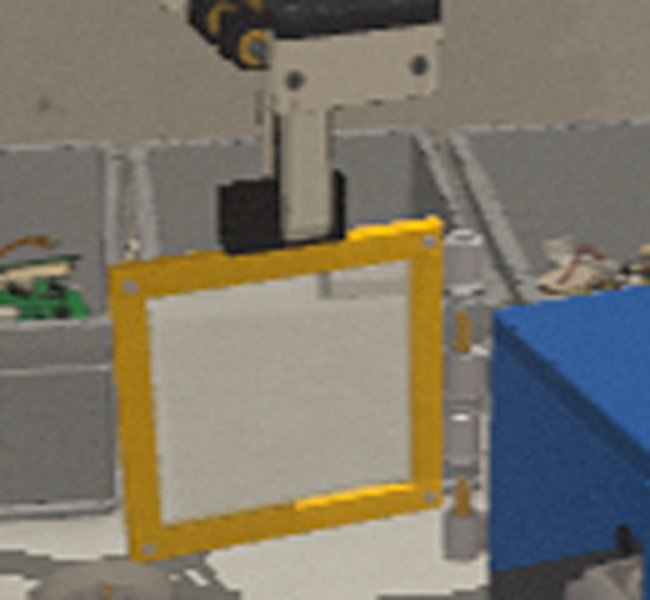

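View pics/u.png

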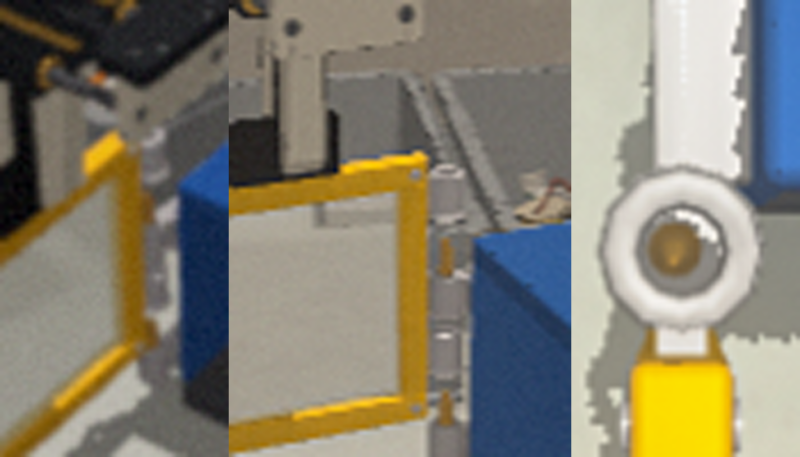

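The door now hangs plumb. In the side crop the knuckles at 464 and 462 sit above the pins at 462 and 463, and the wrist view shows the pin in the bore. I'll trim by 0.7 mm and lower.

```bash
python3 -m creep '[[0,-0.0007,0,0,255],[0,0,0.003,0,255],[0,0,0.004,0,255],[0,0,0.004,0,255],[0,0,0.004,0,255],[0,0,0.003,0,255],[0,0,0.002,0,255],[0,0,0,0,255]]' 25; python3 look.py v
```

```text
t: 15.28
tool_pos: [0.4974, -0.211, 0.2068]
orientation: [-3.114, -0.408, 0.001]
force: [0.1, 0.4, -3.6]
opening: 0.014
[ 0.4974 -0.211   0.2068] yaw 14.94 z [-1.e-03  6.e-04 -1.e+00] t 15.2833 [ 0.08  0.42 -3.56] [ 0.011  0.015 -0.024] 0.014
err to pin -2.7122186604243148e-05 0.0005756187632561275
```

View pics/v.png

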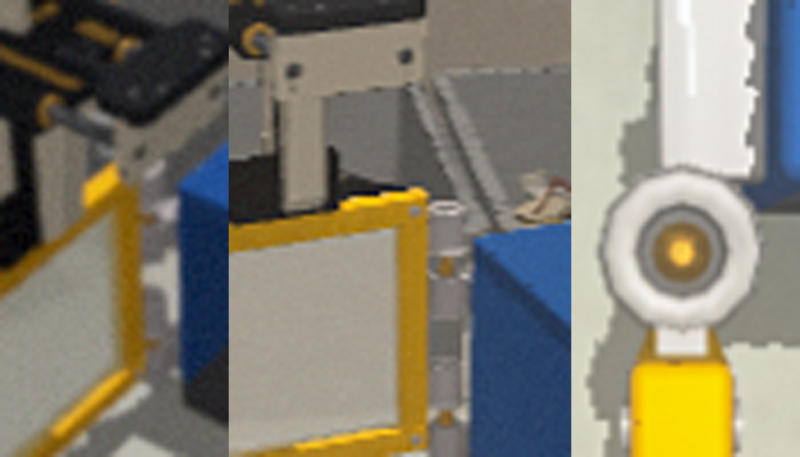

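```bash
python3 -m creep '[[0,0,0.003,0,255],[0,0,0.003,0,255],[0,0,0.003,0,255],[0,0,0.002,0,255],[0,0,0.0015,0,255],[0,0,0,0,255]]'; python3 look.py w
```

```text
t: 15.93
tool_pos: [0.4977, -0.2113, 0.1953]
orientation: [3.115, 0.408, 0.0]
force: [-0.6, 0.9, -0.5]
opening: 0.0141
[ 0.4977 -0.2113  0.1953] yaw 14.94 z [ 0.e+00 -2.e-04 -1.e+00] t 15.9333 [-0.63  0.87 -0.51] [0.154 0.141 0.04 ] 0.0141
err to pin -0.0002220250003238556 0.0002079431297755404
```

View pics/w.png

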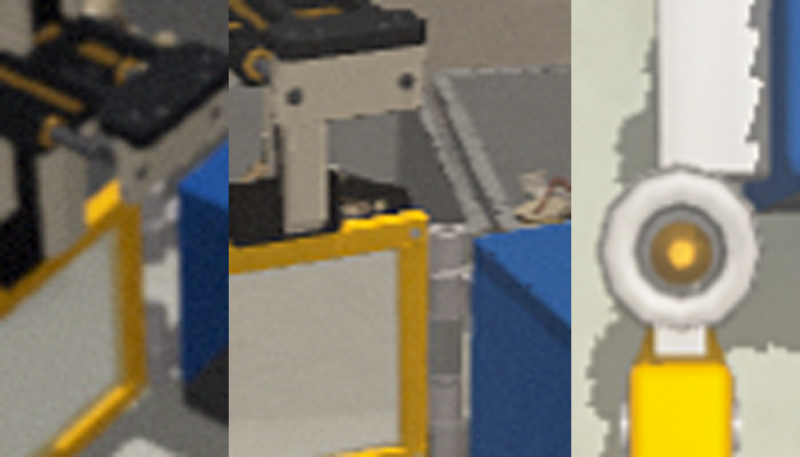

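The brass pin is centred in the bore, and the tool now reads −0.5 N instead of carrying the weight, so the door is seated. I'll press 1 mm more, dwell, and start the swing as an arc of radius 82 mm.

```bash
python3 -m creep '[[0,0,0.001,0,255],[0,0,0,0,255],[0,0,0,0,255],[0,0,0,0,255]]' 20; python3 -m creep '[[0.00005,0.0025,0,-0.03,255],[0.0001,0.0041,0,-0.05,255],[0.00015,0.0049,0,-0.06,255],[0.00015,0.0049,0,-0.06,255],[0.00015,0.0049,0,-0.06,255],[0.00015,0.0049,0,-0.06,255]]'; python3 look.py x
```

```text
t: 16.42
tool_pos: [0.4978, -0.2114, 0.1948]
orientation: [3.114, 0.408, 0.0]
force: [-4.7, 0.3, 5.6]
opening: 0.0137
t: 16.92
tool_pos: [0.5087, -0.2353, 0.1947]
orientation: [3.008, 0.904, 0.001]
force: [-3.5, 0.3, 4.5]
opening: 0.0139
[ 0.5087 -0.2353  0.1947] yaw 33.44 z [ 7.e-04 -4.e-04 -1.e+00] t 16.9167 [-3.47  0.32  4.48] [0.237 0.469 0.106] 0.0139
err to pin -0.00046432657438835495 8.423612928503238e-05
```

View pics/x.png

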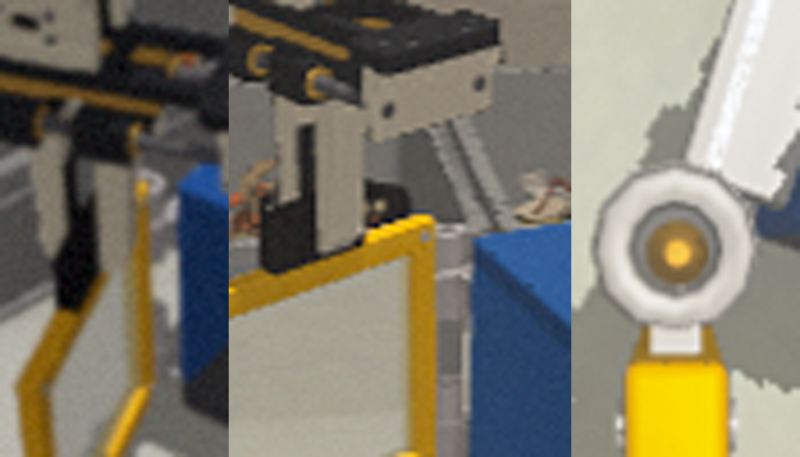

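```bash
python3 -m creep '[[0.00015,0.0049,-0.0005,-0.06,255],[0.00015,0.0049,0,-0.06,255],[0.00015,0.0049,0,-0.06,255],[0.00015,0.0049,0,-0.06,255],[0.00015,0.0049,0,-0.06,255],[0.00015,0.0049,0,-0.06,255],[0.00015,0.0049,0,-0.06,255],[0.00015,0.0049,0,-0.06,255],[0.00015,0.0049,0,-0.06,255],[0.00015,0.0049,0,-0.06,255],[0.00015,0.0049,0,-0.06,255],[0.0001,0.0041,0,-0.05,255]]'; python3 look.py y
```

```text
t: 18.07
tool_pos: [0.5545, -0.2689, 0.1947]
orientation: [2.509, 1.89, 0.0]
force: [-1.6, -2.2, 1.9]
opening: 0.0138
[ 0.5545 -0.2689  0.1947] yaw 73.99 z [ 4.e-04 -6.e-04 -1.e+00] t 18.0667 [-1.61 -2.21  1.87] [-0.134  0.385  0.098] 0.0138
err to pin -0.0005125506625326381 -2.5994857802215173e-05
```

Run:
```python
import cv2,numpy as np
b=cv2.imread('pics/y_side.png')[80:260,180:400]; w=cv2.imread('pics/y_wrist.png')
cv2.imwrite('pics/y2.png',np.hstack([cv2.resize(b,None,fx=2,fy=2),cv2.resize(w[:,:], None,fx=.7,fy=.9375)[:360]]))
```

```text
(no output)
```

View pics/y2.png

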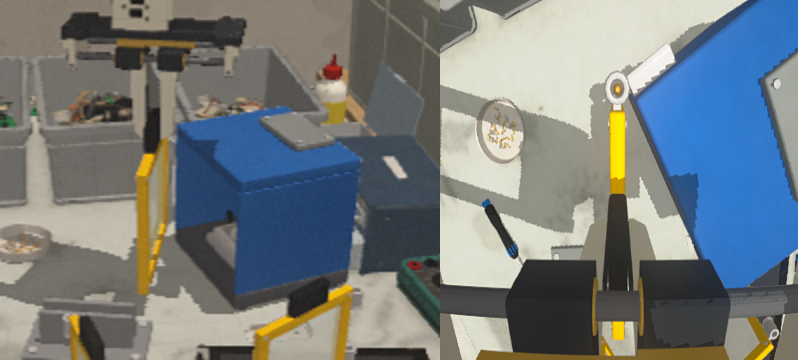

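```bash
python3 -m creep '[[0.0001,0.0041,0,-0.05,255],[0.00015,0.0049,0,-0.06,255],[0.00015,0.0049,0,-0.06,255],[0.00015,0.0049,0,-0.06,255],[0.00015,0.0049,0,-0.06,255],[0.00015,0.0049,0,-0.06,255],[0.0001,0.0041,0,-0.05,255],[0.00005,0.0025,0,-0.03,255],[0.00005,0.0025,0,-0.03,255],[0,0,0,0,255],[0,0,0,0,255]]'; python3 look.py z
python3 - <<'E'
import cv2,numpy as np
b=cv2.imread('pics/z_side.png')[80:260,180:400]; w=cv2.imread('pics/z_wrist.png')
cv2.imwrite('pics/z2.png',np.hstack([cv2.resize(b,None,fx=2,fy=2),cv2.resize(w[:,:], None,fx=.7,fy=.9375)[:360]]))
E
```

```text
t: 19.13
tool_pos: [0.5916, -0.2706, 0.1948]
orientation: [2.016, 2.409, -0.0]
force: [0.5, -3.1, 1.8]
opening: 0.0139
[ 0.5916 -0.2706  0.1948] yaw 100.15 z [ 6.e-04 -5.e-04 -1.e+00] t 19.1333 [ 0.55 -3.1   1.82] [-0.396  0.053  0.078] 0.0139
err to pin -0.0006760486438280873 -0.00016436246542298413
```

View pics/z2.png

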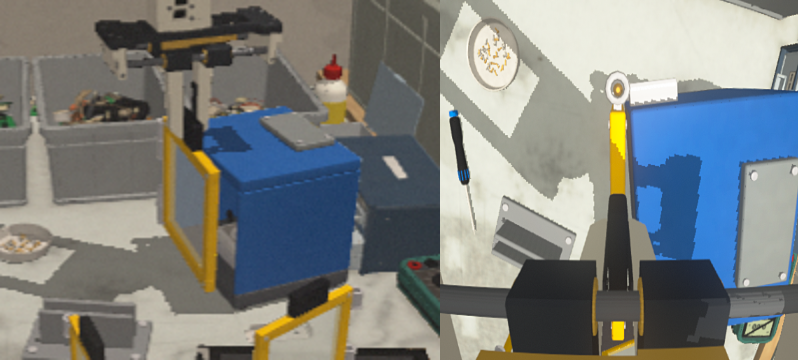

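View pics/z_wrist.png

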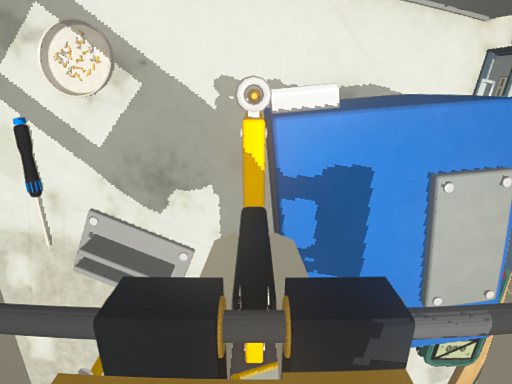

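```bash
python3 -m creep '[[0,0.00165,0,-0.02,255],[0,0.00165,0,-0.02,255],[0,0.00165,0,-0.02,255],[0,0,0,0,255],[0,0,0,0,255]]'; python3 look.py za;  python3 -m creep '[[0,0.0012,0,-0.015,255],[0,0.0012,0,-0.015,255],[0,0,0,0,255],[0,0,0,0,255]]'; python3 look.py zb
```

```text
t: 19.7
tool_pos: [0.5965, -0.2696, 0.1948]
orientation: [1.939, 2.471, -0.0]
force: [-0.2, -3.1, 3.6]
opening: 0.0139
[ 0.5965 -0.2696  0.1948] yaw 103.76 z [ 2.e-04 -3.e-04 -1.e+00] t 19.7 [-0.16 -3.13  3.58] [-0.534 -0.021  0.028] 0.0139
err to pin -0.000648865712836227 -8.449576223786822e-05
t: 20.18
tool_pos: [0.5989, -0.269, 0.1948]
orientation: [1.902, 2.5, -0.0]
force: [1.1, -3.3, 3.9]
opening: 0.0135
[ 0.5989 -0.269   0.1948] yaw 105.48 z [ 2.e-04 -2.e-04 -1.e+00] t 20.1833 [ 1.09 -3.35  3.91] [-0.604 -0.09  -0.002] 0.0135
err to pin -0.000647046906530033 -1.0180431704912111e-05
```

View pics/zb_wrist.png

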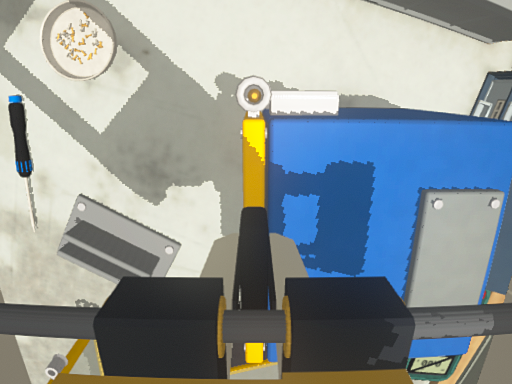

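```bash
python3 -m creep '[[0,0.0008,0,-0.01,255],[0,0.0008,0,-0.01,255],[0,0,0,0,255],[0,0,0,0,255]]'; python3 look.py zc
python3 - <<'E'
import cv2,numpy as np
b=cv2.imread('pics/zc_side.png')[100:260,230:390]; w=cv2.imread('pics/zc_scene.png')[100:260,190:350]
cv2.imwrite('pics/zc2.png',np.hstack([cv2.resize(b,None,fx=2.5,fy=2.5),cv2.resize(w, None,fx=2.5,fy=2.5)]))
E
```

```text
t: 20.67
tool_pos: [0.5998, -0.2687, 0.1948]
orientation: [-1.877, -2.519, 0.001]
force: [-3.6, -3.5, 6.9]
opening: 0.0143
[ 0.5998 -0.2687  0.1948] yaw 106.61 z [-9.e-04 -3.e-04 -1.e+00] t 20.6667 [-3.62 -3.49  6.87] [-0.738  0.562 -0.355] 0.0143
err to pin -0.0006393452116067867 0.0006453427561698952
```

View pics/zc2.png

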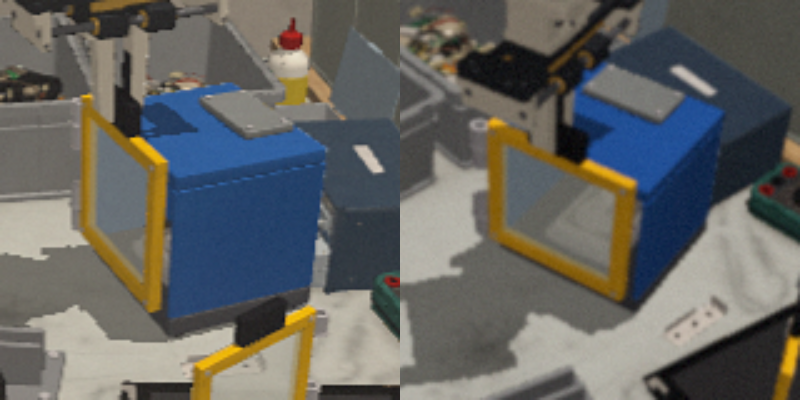

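Contact: force x went from +1 to −3.6 N and torque z to −0.36 N·m. The pictures show the door flat on the punch front. I'll release it and rise straight up.

```bash
python3 -m creep '[[0,0,0,0,214],[0,0,0,0,205],[0,0,0,0,190],[0,0,0,0,170],[0,0,0,0,150],[0,0,0,0,150],[0,0,-0.008,0,150],[0,0,-0.015,0,150],[0,0,-0.02,0,150],[0,0,-0.025,0,150],[0,0,-0.03,0,150],[0,0,-0.02,0,150]]'; python3 look.py zd
python3 - <<'E'
from h import *
b=cv2.imread('pics/zd_side.png')[100:260,230:390]; w=cv2.imread('pics/zd_scene.png')[100:260,190:350]
cv2.imwrite('pics/zd2.png',np.hstack([cv2.resize(b,None,fx=2.5,fy=2.5),cv2.resize(w, None,fx=2.5,fy=2.5)]))
for q in('lug','door_edge','knuckle_high'):
    print(q,[[(round(float(x['confidence']),2),np.round(x['pixel'],1).tolist()) for x in tip_of(c,q)] for c in('wrist','scene','side')])
E
```

```text
t: 21.82
tool_pos: [0.6006, -0.2686, 0.3165]
orientation: [1.875, 2.517, 0.001]
force: [-0.0, -0.8, 1.5]
opening: 0.038
[ 0.6006 -0.2686  0.3165] yaw 106.62 z [ 0.0027 -0.0014 -1.    ] t 21.8167 [-0.01 -0.76  1.53] [-0.026 -0.136 -0.058] 0.038
err to pin -0.00053454889045046 -0.00018052684766668202
lug [[(0.93, [243.6, 357.6]), (0.88, [251.5, 196.3])], [(0.87, [254.6, 156.2]), (0.84, [351.2, 221.9]), (0.72, [295.7, 290.4])], [(0.85, [225.6, 249.3]), (0.72, [276.7, 149.2]), (0.7, [332.7, 227.4])]]
door_edge [[(0.88, [204.9, 339.7]), (0.19, [250.5, 241.8])], [(0.79, [343.7, 263.9]), (0.76, [322.4, 318.6]), (0.72, [282.6, 195.8])], [(0.87, [289.3, 190.0]), (0.86, [237.7, 298.7])]]
knuckle_high [[(0.63, [249.3, 90.8]), (0.6, [251.4, 93.9])], [(0.82, [354.8, 211.9]), (0.66, [225.3, 156.9]), (0.57, [262.4, 282.1])], [(0.97, [214.2, 245.0]), (0.74, [265.5, 149.8]), (0.6, [356.3, 233.7])]]
```

View pics/zd2.png

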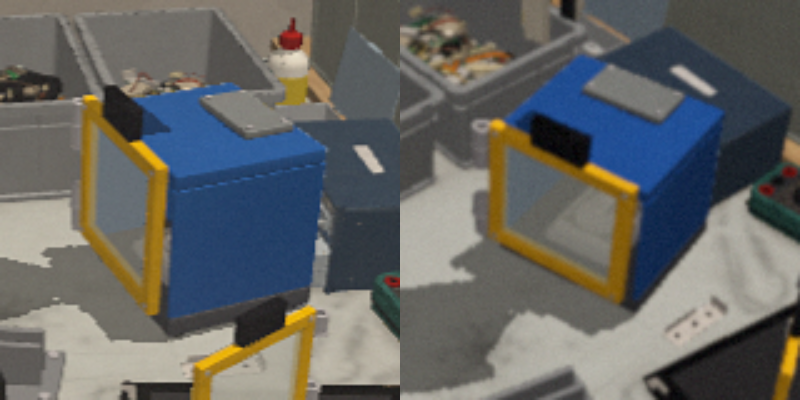

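View pics/zd_wrist.png

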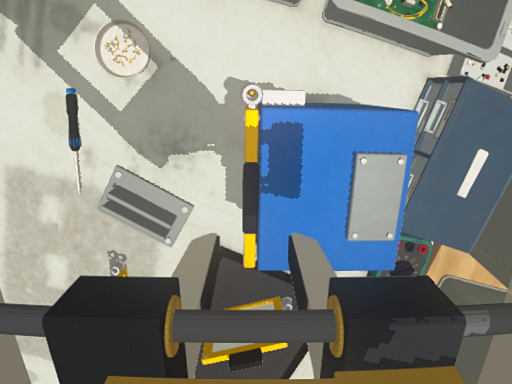

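Run:
```python
import cv2,numpy as np
w=cv2.imread('pics/zd_wrist.png')
f=lambda q:cv2.resize(q,None,fx=10,fy=10,interpolation=cv2.INTER_NEAREST)
cv2.imwrite('pics/ze.png',np.hstack([f(w[80:135,235:273]),f(w[230:285,235:273])]))
```

```text
(no output)
```

View pics/ze.png

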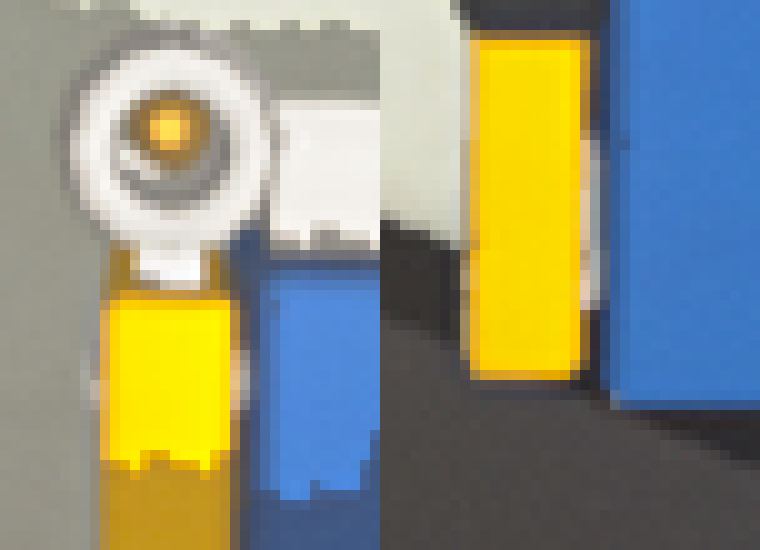

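Run:
```python
from h import *
S,T,W=cam('scene'),cam('side'),cam('wrist')
h=np.array([.57705,-.1903,.028]); 
for yaw in(105.4,):
    Rz=R.from_euler('z',yaw,degrees=True).as_matrix()
    for n,q in dict(topfree=(-80,0,150),botfree=(-80,0,0),tophinge=(80,0,150),bothinge=(80,0,0),lugtop=(3,0,180)).items():
        P=h+Rz@((np.array(q)-[92,0,0])/1e3); print(n,P.round(3),'scene crop',((proj(S,P)[0]-[190,100])*2.5+[400,0]).round(),'side crop',((proj(T,P)[0]-[230,100])*2.5).round())
f=onz(W,np.array([249.1+.5,266.5]),.178); k=onz(W,np.array([251.7,94.]),.167); d=k-f; print('door yaw',np.degrees(np.arctan2(d[1],d[0])))
a=onz(W,np.array([260.3,106.]),.168); b=onz(W,np.array([257.8,270.]),.168); d=a-b; print('front yaw',np.degrees(np.arctan2(d[1],d[0])),np.linalg.norm(d)); s=read_state(); print(s['t'],s['force'])
```

```text
topfree [ 0.623 -0.356  0.178] scene crop [634. 186.] side crop [159. 160.]
botfree [ 0.623 -0.356  0.028] scene crop [623. 300.] side crop [153. 311.]
tophinge [ 0.58  -0.202  0.178] scene crop [489. 121.] side crop [85. 93.]
bothinge [ 0.58  -0.202  0.028] scene crop [493. 235.] side crop [ 84. 231.]
lugtop [ 0.601 -0.276  0.208] scene crop [557. 125.] side crop [119.  92.]
door yaw 105.75496642383601
front yaw 105.99506548741279 0.16422712774455223
22.4167 [0.230578   0.51810885 0.3464113 ]
```

```bash
python3 -c "
from plant import *
print(close_job()); print(read_state()['t'])"
```

```text
the job is handed in; nothing more can be done
None
the job is handed in; nothing more can be done
```

The door is hung on both hinge pins, shut against the punch's front and released. I handed the job in at about 22.5 s; the system gave no verdict.

**What I did:**
- I lifted the full-size door by its lug out of the stand and held it open at about 90°.
- I lowered it onto both pins. The tool stopped carrying the weight, then read 5.6 N when I pressed, so it was seated.
- I paused there about 0.3 s, swung the door shut along the hinge arc until it met the rubber pad with a few newtons, opened the jaws and rose clear.

**What went wrong:** On the first approach the lower knuckle brushed the underside of the upper hinge bracket and tilted the door about 3.5° in the grip. I did not read the contact force at that moment. I backed off, set the door on free table so it stood square, gripped it again and repeated the approach lower down. The first press on the table, with the jaws still closed, reached 13 N and did not square the door; loosening the jaws did.

**Last checks:**
- **Shut position:** the door measures 105.75° and the punch's front 106.0°, which puts the free edge about 1 mm from its shut place. My earlier estimates of the punch's angle ranged from 15.2° to 16.0°.
- **Seating:** the pin shows inside the upper knuckle's bore, and the door's corners are within about 3 pixels of where a fully seated door should appear.
- **Clearance:** the fingertips are about 10 cm above the lug, and the tool force is close to zero.
- **Dish, bracket and screwdriver:** the arm and door passed clear of them, and they look unmoved in the last pictures. I did not measure their positions again.

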